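# Set the drying rack's slotted bracket to its mark, clamp it and load the ear mold holders

### The arm

A 6-joint arm with a two-finger parallel gripper is mounted at the origin on the work surface. World frame = base frame: x ahead of the robot, y to its left, z up, the work surface at z = 0. Lengths are in m, angles in rad, forces in N, time in s.
With the tool pointing down it reaches from about 0.35 to 0.775 m from the base axis. Payload 5.5 kg.
Tool frame: the origin (TCP) lies at the centre of the arm's flange, where the gripper is bolted on; the fingertips stand 173 mm ahead of it and the grasp point (between the pads) lies 155 mm ahead of it; z points along the fingers, y is the direction in which the jaws open and shut (so a half turn about z gives the same grasp; the last joint's range is limited). The gripper opens to 85 mm and grips with 20 to 120 N. Pads are 22 mm wide; open, the fingers measure 114 mm over their backs; the gripper's body (76 mm by 85 mm) begins 54 mm behind the grasp point. The pads swing forward as they close: fully open they stand 13 mm farther back than shut.
Start: joints at [1.036, 0.313, 0.046, 1.304, 0, 1.431], TCP at [0.221, 0.531, 0.405] pointing down, gripper open.
Joint ranges: [-2.76, 2.76], [-0.86, 1.69], [-1.03, 1.26], [-2.2, 2.34], [-1.47, 1.5], [-3.14, 3.14]. Speed limits (rad/s): [2.57, 2.57, 3.14, 3.14, 3.14, 3.14].

### API

Orientations are given as a unit quaternion [w, x, y, z].
In Python, from workcell import env gives the robot as it stands.
- The arm moves only by the shell command python3 -m crank 'ROWS' [FORCE]. ROWS is JSON, a list of rows, each a list of 3 entries, a list of its own where there are three numbers: the shift along the tool's x, y, z in units of 40 mm (1.0 is 40 mm), then the turn about the tool's z in units of 5 degrees (1.0 is 5 degrees), then the gripper command: -1 is fully open, 1 is shut, values between are in proportion. In form: [[[x, y, z], yaw, hand], ...]. A call has 1 to 5 rows; each row shifts and turns the commanded pose from where the row before left it, along the tool's axes as they then stand; what a row does not reach is not made up. A row lasts 1/12 s, in which the tool goes at most 41.7 mm and 7.16 degrees, less where a joint would pass 70% of its speed; a pose out of reach is approached as far as the arm can. A call is refused whole if a number of a shift passes 1 or a number of a turn 1, either way. A call with a gripper value outside its range is refused whole. The fingers move at their own pace and stop on an object; FORCE is the grip in N (left out, the last holds). Time passes only in rows, so rows that do not move let the fingers close. It gives the time, the measured TCP pose, the force and the opening at its end, in the units of the state.
- env.get_state(): the state, without advancing time (a new reading comes with each control period).
- env.read_camera(name): name is "scene" or "top" or "wrist"; returns a dict with "frame" (384x512x3 uint8, red, green, blue), "depth" (384x512 float32, m along the optical axis (not along the pixel's ray), 0 where there is no reading), "K" (3x3 intrinsics, pixels), "extrinsics" (4x4, takes a point from world to camera coordinates). Camera axes: x right, y up, looking along -z (the intrinsics and any distortion apply to the point x, -y, -z); pixel columns grow to the right and rows downward; lengths in m; the calibration is good to about 2 mm. A picture is of the moment at which its call begins.
- env.hand_in(): hands the job in, once; it reports no verdict.
The state is a dict: "clock": time; "joint_pos": joint angles; "qvel": joint speeds; "tau": joint torques, N m; "tcp_pos": TCP position; "orientation": TCP orientation; "wrist_force": force on the tool from outside, world axes, zero at the start; "ft_torque": the same for the moment, N m; "finger_gap": finger opening in m.
Only numpy, scipy, OpenCV 4.12 (cv2) and the standard library are available. Lean on these libraries where they do the work, as an engineer would, in place of code of your own. Each camera call takes 0.05 s, during which the arm holds its last target. There are 200 camera calls.

### The job

Slide the aluminium bracket of the drying rack along its slots until its pointer meets the brass mark, then tighten the black clamp knob clockwise until it stops. After that put every ear mold holder lying on the desk into the rack, rod first through an eyelet of its own until the square grip is fully home against the upright flange, and let go of it. Leave the otoscope head, the tip tin and the streamer clip where they are.

Things in the scene. Friction and masses are not known exactly. Their poses are not given: they have to be found in the camera images.
- rack_base: Grey steel base plate of the drying rack, fixed, 200 (x) x 390 (y) x 8 mm. x points away from the robot within 0.2 rad; the bracket slides along y. Origin on the desk surface, in the plane of the flange's front face, midway along y; the plate runs from x -70 to +130 mm. Bolts at x +65 mm: the clamp knob's at y -75 mm, a low head at y +75 mm.
- bracket (a joint): Slide of the aluminium bracket along the base's +y, 0 to 0.08 m; starts at 0 to 0.02, the mark is always towards +y. Friction of about 8 N holds it where it is left, clamped or not. It has an upright flange on a flat foot, 290 mm long (y) and 8 mm thick, from x -62 to +100 mm of the flange's front face; the foot's top is 16 mm above the desk.
- flange_mid (a point): Middle of the front (robot side) face of the bracket's flange at the eyelets' height, 30 mm above the desk. x goes through the flange, away from the robot; y along the slide; z up. The flange is 10 mm thick, 230 mm long; its top edge, 78 mm above the desk, can be gripped from above. The foot's top is 14 mm below this point: a holder lying on the foot has its rod level with the eyelets.
- eyelet1 (a point): Centre of the front mouth of eyelet 1 of 4 in the flange: a round through hole 18 mm in diameter with 2 mm chamfer, at y -84 mm from flange_mid; axes as flange_mid.
- eyelet2 (a point): Centre of the front mouth of eyelet 2 of 4 in the flange: a round through hole 18 mm in diameter with 2 mm chamfer, at y -28 mm from flange_mid; axes as flange_mid.
- eyelet3 (a point): Centre of the front mouth of eyelet 3 of 4 in the flange: a round through hole 18 mm in diameter with 2 mm chamfer, at y 28 mm from flange_mid; axes as flange_mid.
- eyelet4 (a point): Centre of the front mouth of eyelet 4 of 4 in the flange: a round through hole 18 mm in diameter with 2 mm chamfer, at y 84 mm from flange_mid; axes as flange_mid.
- pointer (a point): Tip of the small dark steel pointer on the bracket's far edge, at x +108 mm, y 0 from flange_mid, 16 mm above the desk.
- mark_tab: The mark: an upright brass tab 14 (x) x 3 (y) x 10 mm standing on the rear lip of the base plate beyond the pointer; axes as the base. Origin under its middle, 8 mm above the desk. The pointer is on the mark when its y in this frame is 0 (within 4 mm). Fixed during a run.
- clamp (a joint): Turn of the clamp knob, rad, 0 loose to 2.4 (the stop), growing clockwise as seen from above; starts at 0 to 0.3; tight means above 2.2. Friction about 0.08 N m, no spring: it stays where it is left.
- clamp_grip (a point): On the axis of the black clamp knob, 64 mm above the desk. The knob is a bar 60 x 14 mm, 28 mm high (46 to 74 mm above the desk), on a thin stud 55 mm behind the flange. This point's x axis lies along the bar and turns with it (along the base's x at joint 0). Grip it across the 14 mm. The knob belongs to the base and does not slide with the bracket.
- holder1: Ear mold holder: a white square grip 56 mm long (x) and 28 x 28 mm, with a straight 10 mm steel rod, round-ended, sticking out 50 mm from its +x end, and a rose or clear ear mold (at most 24 mm across, 40 mm long) on the -x end; about 90 g. Origin at the middle of the grip, on the rod axis, 14 mm above what it lies on; x along the rod. Starts lying on the desk; 3 or 4 of the 4 are present.
- holder2: Ear mold holder: a white square grip 56 mm long (x) and 28 x 28 mm, with a straight 10 mm steel rod, round-ended, sticking out 50 mm from its +x end, and a rose or clear ear mold (at most 24 mm across, 40 mm long) on the -x end; about 90 g. Origin at the middle of the grip, on the rod axis, 14 mm above what it lies on; x along the rod. Starts lying on the desk; 3 or 4 of the 4 are present.
- holder3: Ear mold holder: a white square grip 56 mm long (x) and 28 x 28 mm, with a straight 10 mm steel rod, round-ended, sticking out 50 mm from its +x end, and a rose or clear ear mold (at most 24 mm across, 40 mm long) on the -x end; about 90 g. Origin at the middle of the grip, on the rod axis, 14 mm above what it lies on; x along the rod. Starts lying on the desk; 3 or 4 of the 4 are present.
- holder4: Ear mold holder: a white square grip 56 mm long (x) and 28 x 28 mm, with a straight 10 mm steel rod, round-ended, sticking out 50 mm from its +x end, and a rose or clear ear mold (at most 24 mm across, 40 mm long) on the -x end; about 90 g. Origin at the middle of the grip, on the rod axis, 14 mm above what it lies on; x along the rod. Starts lying on the desk; 3 or 4 of the 4 are present.
- rod_tip1 (a point): Free end of the rod of holder1, 78 mm from its origin; home when the holder's origin is 28 mm before the flange's front face and this tip is 50 mm past it.
- rod_tip2 (a point): Free end of the rod of holder2, 78 mm from its origin; home when the holder's origin is 28 mm before the flange's front face and this tip is 50 mm past it.
- rod_tip3 (a point): Free end of the rod of holder3, 78 mm from its origin; home when the holder's origin is 28 mm before the flange's front face and this tip is 50 mm past it.
- rod_tip4 (a point): Free end of the rod of holder4, 78 mm from its origin; home when the holder's origin is 28 mm before the flange's front face and this tip is 50 mm past it.
- otoscope_head: Bystander: black otoscope head, 95 mm long, 50 mm high, loose; leave it.
- tip_tin: Bystander: round steel tin, 74 mm across, 58 mm high, loose; leave it.
- streamer_clip: Bystander: flat silver clip 85 x 34 x 19 mm, loose; leave it.
There are look-alikes about, which are no part of the job. What is shaped like the holder4 but green or turquoise is not meant.

How it is judged:
By the outcome, as a careful person would: the job done as asked, in the order asked, and still so for the second after the job is handed in, with the robot touching nothing.
Of holder1, holder2, holder3, holder4 only 3 to 4 are there at a start; the rules pass over those that are not, and their reading is None.
At some moment in a run one of holder1, holder2, holder3, holder4 may be knocked a few centimetres aside while the robot is not near it.
Once in a run the grip may slacken for a moment while it holds something.
It also fails if it takes over 210 s, if anything falls off the work surface, if the arm or the gripper's body presses on something with over 40 N, if the wrist force passes 120 N, or if a joint passes its speed limit or range.

## Working session

There is one attempt and no reset: what is moved stays moved. The work goes in short steps, Python scripts to look and compute and a shell command to move; the robot and the scene stay as the last step left them, time stands still between calls to the robot, and variables do not carry over. Pictures are saved under pics/ and viewed, on a budget of 14 in all, crops included, one or two more only if the job needs it, and the job is handed in when it is done.

```bash
ls; mkdir -p pics; cat > h.py <<'E'
import numpy as np, cv2
from workcell import env
def snap(n):
    d=env.read_camera(n); return d
def world(d,mask=None):
    K=np.array(d["K"]);E=np.array(d["extrinsics"]);z=d["depth"]
    v,u=np.mgrid[:384,:512]
    x=(u-K[0,2])/K[0,0]*z; y=(v-K[1,2])/K[1,1]*z
    pc=np.stack([x,-y,-z],-1)
    return (pc-E[:3,3])@E[:3,:3]
def proj(d,p):
    K=np.array(d["K"]);E=np.array(d["extrinsics"]);c=E[:3,:3]@np.array(p)+E[:3,3]
    return K[0,0]*c[0]/-c[2]+K[0,2], K[1,1]*-c[1]/-c[2]+K[1,2]
def ray(d,u,v,h):
    K=np.array(d["K"]);E=np.array(d["extrinsics"]);R=E[:3,:3].T
    o=-R@E[:3,3]; r=R@np.array([(u-K[0,2])/K[0,0],-(v-K[1,2])/K[1,1],-1.])
    return o+r*(h-o[2])/r[2]
def save(img,name,s=1):
    cv2.imwrite("pics/"+name,cv2.resize(cv2.cvtColor(img,cv2.COLOR_RGB2BGR),None,fx=s,fy=s,interpolation=cv2.INTER_CUBIC))
E
python3 - <<'E'
from h import *
s=env.get_state();print(s)
for n in("scene","top"):
    d=snap(n);np.savez("/tmp/"+n,**d);save(d["frame"],n+"0.png",1.5)
    print(n,d["K"],np.round(d["extrinsics"],3))
E
```

```text
pics
{'clock': 0.0, 'joint_pos': array([1.03640545e+00, 3.14036616e-01, 4.49614409e-02, 1.30356554e+00,
       1.57285446e-05, 1.43119720e+00]), 'qvel': array([ 1.24257755e-05,  3.10148437e-04,  1.14738318e-03, -9.39541687e-04,
       -1.36351938e-03,  2.31015327e-04]), 'tau': array([-2.69364682e-04, -4.80629897e+01,  2.98532510e+01,  1.94321066e-02,
       -1.10445735e-04, -5.81575918e-06]), 'tcp_pos': array([0.2210642 , 0.53060322, 0.40378078]), 'orientation': array([-3.12347163e-04,  1.96116367e-01,  9.80580196e-01, -8.67720830e-04]), 'wrist_force': array([-0.99229268, -0.54718809,  0.03251396]), 'ft_torque': array([-0.00274802,  0.05457483,  0.01462718]), 'finger_gap': 0.08562037154383716}
scene [[347.41841467   0.         251.95451371]
 [  0.         347.41841467 191.68520977]
 [  0.           0.           1.        ]] [[-0.812  0.583 -0.009  0.465]
 [-0.334 -0.452  0.827  0.078]
 [ 0.478  0.675  0.562 -1.031]
 [ 0.     0.     0.     1.   ]]
top [[383.85800073   0.         256.16853706]
 [  0.         383.85800073 191.49013682]
 [  0.           0.           1.        ]] [[-0.014 -0.999 -0.03  -0.063]
 [ 0.999 -0.015  0.046 -0.531]
 [-0.046 -0.029  0.999 -0.922]
 [ 0.     0.     0.     1.   ]]
```

View pics/top0.png

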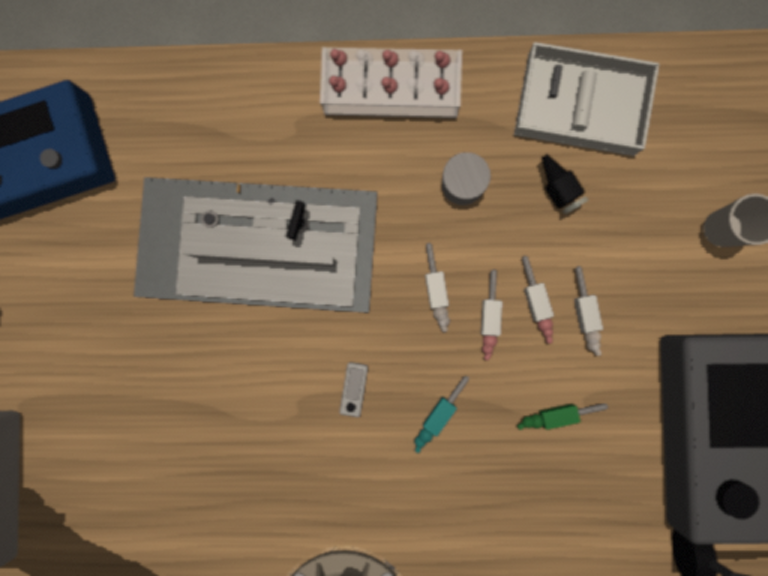

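View pics/scene0.png

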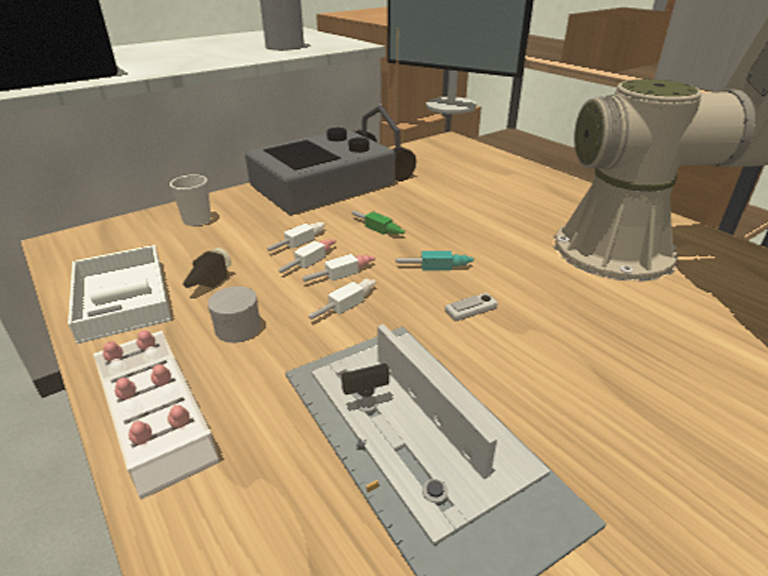

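Top view (768x576 picture): bracket with its flange from (188,256) to (336,263), knob at (296,220), pointer at (271,200), brass mark at (240,188). There are four white holders, with grips near (437,292), (491,319), (540,301) and (589,313) and their rods pointing up (+x). The turquoise one at (438,418) and the green one at (560,415) are the look-alikes. The clip lies at (353,390), the tin at (466,178) and the otoscope at (563,185).

```bash
cat > m.py <<'E'
from h import *
def rect(P):
    (c,wh,a)=cv2.minAreaRect((P[:,:2]*1000).astype(np.float32))
    return np.round(c,1),np.round(wh,1),round(a,1)
def line(P): # centre, direction via PCA
    c=P[:,:2].mean(0);w,V=np.linalg.eigh(np.cov((P[:,:2]-c).T));v=V[:,1]
    q=(P[:,:2]-c)@v;n=(P[:,:2]-c)@V[:,0]
    return c,v,np.percentile(q,[1,99]),np.percentile(n,[2,98])
def holders(d):
    W=world(d);hsv=cv2.cvtColor(d["frame"],cv2.COLOR_RGB2HSV);out=[]
    m=((hsv[...,1]<45)&(hsv[...,2]>165)&(W[...,2]>.018)&(W[...,2]<.04)).astype(np.uint8)
    n,l,st,ce=cv2.connectedComponentsWithStats(m)
    for i in range(1,n):
        if st[i,4]>60: out.append((ce[i],st[i,4],W[l==i]))
    return out
E
python3 - <<'E'
from m import *
d=dict(np.load("/tmp/top.npz"));W=world(d);hsv=cv2.cvtColor(d["frame"],cv2.COLOR_RGB2HSV)
v,u=np.mgrid[:384,:512]
z=W[...,2];print("desk z",np.median(z[240:260,150:200]))
reg=(u>85)&(u<255)&(v>115)&(v<212)
fl=reg&(z>.068)&(z<.09)&(v>160)
c,vv,q,n=line(W[fl]);print("flange top",fl.sum(),c,vv,q,n,np.median(z[fl]))
kn=reg&(z>.055)&(v<160);print("knob",rect(W[kn]),kn.sum(),np.median(z[kn]),line(W[kn]))
br=reg&(hsv[...,0]>8)&(hsv[...,0]<25)&(hsv[...,1]>110)&(z>.004)&(v<140)
print("brass",W[br].mean(0),br.sum(),[u[br],v[br]])
base=reg&(abs(z-.008)<.004);foot=reg&(abs(z-.016)<.003)
print("base",rect(W[reg&(z>.004)]),"foot",rect(W[foot]))
for u_,v_ in((181,133),):print("pointer",W[v_,u_],ray(d,u_,v_,.016))
for p in holders(d): print(np.round(p[0]),p[1],rect(p[2]),np.median(p[2][:,2]))
save(d["frame"][110:215,85:260],"top_base.png",4.5)
E
```

```text
desk z -0.00030451729827008194
flange top 474 [0.57833237 0.11843714] [0.08237238 0.99660162] [-0.11287065  0.11390222] [-0.00515387  0.00473989] 0.07728703088381136
knob (array([559.4,  -1.1]), array([236.8,  53. ]), 40.7) 214 0.07281451377149967 (array([0.61733024, 0.04451384]), array([0.69027474, 0.72354736]), array([-0.19338224,  0.04080676]), array([-0.024961  ,  0.02615252]))
brass [0.62236334 0.08064969 0.35158193] 11 [array([ 91, 229, 180, 159, 232, 159, 158, 159, 159,  92, 253]), array([120, 120, 121, 124, 124, 125, 126, 126, 127, 128, 129])]
base (array([602.1, 121. ]), array([440.9, 232.5]), 89.4) foot (array([602.3, 117.4]), array([290.1, 191.4]), 85.2)
pointer [0.67571873 0.11058468 0.0166861 ] [0.67585864 0.1107395  0.016     ]
[391.  64.] 172 (array([ 829.7, -399.4]), array([14.6, 91.7]), 77.5) 0.0276142297054091
[291. 193.] 241 (array([ 524.8, -155. ]), array([54.1, 26.1]), 8.1) 0.027473594896229744
[360. 201.] 245 (array([ 503.4, -316.8]), array([53.6, 25.4]), 16.3) 0.02742317628858954
[394. 209.] 246 (array([ 483.4, -394.6]), array([53.4, 26.6]), 10.7) 0.027328798519804902
[328. 211.] 248 (array([ 479.9, -241.6]), array([26.5, 52.8]), 86.1) 0.02736222782344919
```

View pics/top_base.png

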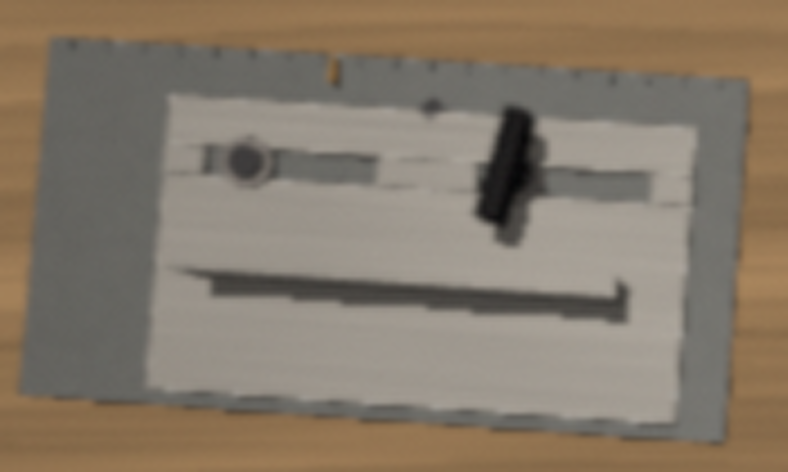

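```bash
cat > go.py <<'E'
from h import *
from scipy.spatial.transform import Rotation as R
def go(x,y,z,jaw=None,quiet=False):
    "needed shift in tool axes (units) to bring TCP to x,y,z (tool x,y,z) and yaw units, after the turn is done first"
    s=env.get_state();q=s["orientation"];M=R.from_quat(q,scalar_first=True).as_matrix()
    a=np.degrees(np.arctan2(M[1,1],M[0,1]));turn=0
    if jaw is not None:
        turn=a-jaw; turn=(turn+90)%180-90
    M2=M@R.from_euler("z",turn,degrees=True).as_matrix()
    dp=np.array([x,y,z])-s["tcp_pos"]
    print("t",s["clock"],"tcp",np.round(s["tcp_pos"],4),"jaw",round(a,2),"gap",round(s["finger_gap"],4),"q6",np.round(np.degrees(s["joint_pos"][5])),"F",np.round(s["wrist_force"],1))
    print(" turn units",round(turn/5,2)," shift now-axes",np.round(M.T@dp/.04,2)," after-turn axes",np.round(M2.T@dp/.04,2))
E
python3 - <<'E'
from m import *
from go import *
d=dict(np.load("/tmp/top.npz"));W=world(d);z=W[...,2]
xb=np.array([.9966,-.0824,0]);yb=np.array([.0824,.9966,0])
v,u=np.mgrid[:384,:512]
kn=(u>185)&(u<208)&(v>130)&(v<162)&(z>.06)
print("knob",rect(W[kn]),kn.sum(),np.median(z[kn]))
mk=ray(d,85+334/4.5,110+72/4.5,.016);pt=ray(d,85+431/4.5,110+106/4.5,.016)
fm=np.array([.5783,.1187,.03])-.005*xb
print("mark",mk,"ptr",pt)
for n,p in(("mark",mk),("ptr",pt)):print(n,"in flange_mid",(p-fm)@xb,(p-fm)@yb)
# scene cross-check
d2=dict(np.load("/tmp/scene.npz"));
print("scene mark",[ (ray(d2,372/1.5,486/1.5,.016)-fm)@e for e in(xb,yb)],"ptr",[(ray(d2,361/1.5,445/1.5,.016)-fm)@e for e in(xb,yb)])
go(.580,.139,.30,-4.7)
E
```

```text
knob (array([559.6,  -1.3]), array([236.8,  52.5]), 40.7) 180 0.07248673309372194
mark [0.69426058 0.1644446  0.016     ] ptr [0.67449822 0.11129398 0.016     ]
mark in flange_mid 0.11679696073031319 0.05514422207994639
ptr in flange_mid 0.1014814072592537 0.0005458906295313547
scene mark [np.float64(0.12259896609038573), np.float64(0.059254912269959714)] ptr [np.float64(0.10565712065667622), np.float64(0.004519698164699188)]
t 0.1 tcp [0.2211 0.5306 0.4039] jaw 67.38 gap 0.0854 q6 82.0 F [ 0.4  0.3 -0.4]
 turn units 14.42  shift now-axes [-12.05  -5.58   2.6 ]  after-turn axes [-9.02  9.75  2.6 ]
```

Both views put the pointer 54.6 mm short of the mark along +y. Next I turn the tool and move over the flange.

```bash
for i in 1 2; do python3 -m crank '[[[0,0,0],1,-0.2],[[0,0,0],1,-0.2],[[0,0,0],1,-0.2],[[0,0,0],1,-0.2],[[0,0,0],1,-0.2]]' 40 >/dev/null; done
python3 -m crank '[[[0,0,0],1,-0.2],[[0,0,0],1,-0.2],[[0,0,0],1,-0.2],[[0,0,0],1,-0.2],[[0,0,0],0.42,-0.2]]'
for i in 1 2; do python3 -m crank '[[[-0.69,0.75,0.15],0,-0.2],[[-0.69,0.75,0.15],0,-0.2],[[-0.69,0.75,0.15],0,-0.2],[[-0.69,0.75,0.15],0,-0.2],[[-0.69,0.75,0.15],0,-0.2]]' ; done
python3 -m crank '[[[-0.69,0.75,0.2],0,-0.2],[[-0.69,0.75,0.2],0,-0.2],[[-0.6,0.7,0.2],0,-0.2],[[0,0,0],0,-0.2]]'
python3 -c "
from go import *
go(.580,.139,.223,-4.7)"
```

```text
clock: 1.35
tcp_pos: [0.2211, 0.5307, 0.4042]
orientation: [0.0, 0.737, 0.676, -0.001]
wrist_force: [-0.4, -0.5, -0.2]
finger_gap: 0.0516
clock: 1.77
tcp_pos: [0.3599, 0.3794, 0.3741]
orientation: [-0.0, 0.735, 0.678, -0.0]
wrist_force: [0.6, 0.7, 0.5]
finger_gap: 0.0512
clock: 2.18
tcp_pos: [0.4983, 0.2292, 0.3441]
orientation: [-0.0, 0.736, 0.677, -0.0]
wrist_force: [-0.0, 1.4, 0.4]
finger_gap: 0.0511
clock: 2.52
tcp_pos: [0.5823, 0.1399, 0.3182]
orientation: [0.001, 0.738, 0.675, -0.001]
wrist_force: [0.6, 0.4, -0.2]
finger_gap: 0.0509
t 2.5167 tcp [0.5823 0.1399 0.3182] jaw -5.1 gap 0.0509 q6 101.0 F [ 0.6  0.4 -0.2]
 turn units -0.08  shift now-axes [-0.02 -0.06  2.38]  after-turn axes [-0.02 -0.06  2.38]
```

```bash
python3 -m crank '[[[0,-0.06,0.8],-0.08,-0.2],[[0,0,0.8],0,-0.2],[[0,0,0.5],0,-0.2],[[0,0,0.28],0,-0.2],[[0,0,0],0,-0.2]]' 50
for i in 1 2; do python3 -m crank '[[[0,0,0],0,1],[[0,0,0],0,1],[[0,0,0],0,1],[[0,0,0],0,1],[[0,0,0],0,1]]'; done
for i in 1 2; do python3 -m crank '[[[0.17,0,0],0,1],[[0.17,0,0],0,1],[[0.17,0,0],0,1],[[0.17,0,0],0,1],[[0,0,0],0,1]]'; done
python3 - <<'E'
from m import *
from go import *
go(.580,.139,.223,-4.7)
for n in("scene","top"):
    d=snap(n);np.savez("/tmp/%s1"%n,**d)
d=dict(np.load("/tmp/top1.npz"));e=dict(np.load("/tmp/scene1.npz"))
a=cv2.resize(d["frame"][105:170,90:220],None,fx=5,fy=5,interpolation=cv2.INTER_CUBIC)
b=cv2.resize(e["frame"][270:345,200:330],None,fx=5,fy=5,interpolation=cv2.INTER_CUBIC)[:270]
save(np.vstack([a,b]),"slide1.png")
E
```

```text
clock: 2.93
tcp_pos: [0.5746, 0.1451, 0.2224]
orientation: [-0.002, 0.733, 0.68, -0.002]
wrist_force: [-1.1, -0.7, 0.3]
finger_gap: 0.0516
clock: 3.35
tcp_pos: [0.5803, 0.1451, 0.2282]
orientation: [0.004, 0.734, 0.68, 0.004]
wrist_force: [11.5, -0.2, -5.2]
finger_gap: 0.0089
clock: 3.77
tcp_pos: [0.5802, 0.1451, 0.2282]
orientation: [0.004, 0.734, 0.68, 0.004]
wrist_force: [11.6, -0.6, -5.8]
finger_gap: 0.0093
clock: 4.18
tcp_pos: [0.5824, 0.1716, 0.2282]
orientation: [0.005, 0.734, 0.679, 0.003]
wrist_force: [11.4, -5.7, -4.7]
finger_gap: 0.0089
clock: 4.6
tcp_pos: [0.5846, 0.1987, 0.2282]
orientation: [0.005, 0.734, 0.679, 0.004]
wrist_force: [13.3, -6.0, -5.4]
finger_gap: 0.0092
t 4.6 tcp [0.5846 0.1987 0.2282] jaw -4.45 gap 0.0092 q6 106.0 F [13.3 -6.  -5.4]
 turn units 0.05  shift now-axes [-1.5  -0.    0.13]  after-turn axes [-1.5   0.01  0.13]
```

View pics/slide1.png

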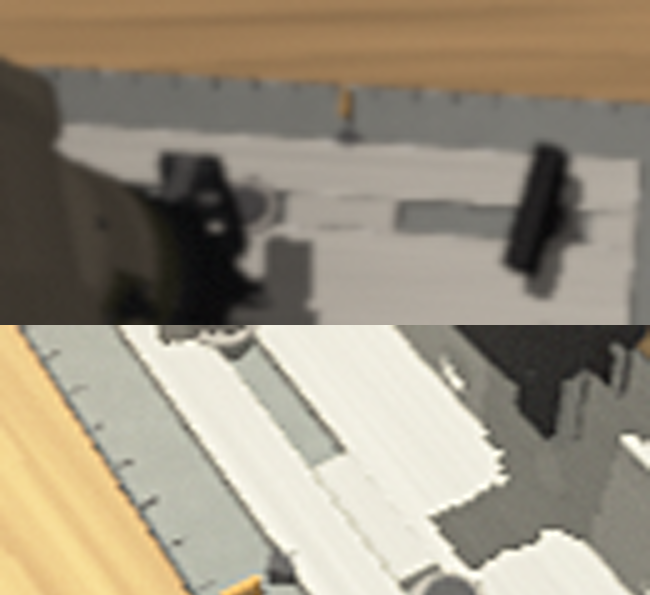

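```bash
python3 - <<'E'
from m import *
xb=np.array([.9966,-.0824,0]);yb=np.array([.0824,.9966,0])
for n,m,p in(("top1",(90+345/5,105+103/5),(90+348/5,105+133/5)),("scene1",(200+243/5,270+260/5),(200+280/5,270+240/5))):
    d=dict(np.load("/tmp/%s.npz"%n));D=ray(d,*m,.016)-ray(d,*p,.016);print(n,D@xb,D@yb)
# base plate edge direction from the initial image and knob
d=dict(np.load("/tmp/top.npz"));W=world(d);z=W[...,2];v,u=np.mgrid[:384,:512]
ok=(d["depth"]>0.3)&(z<.2)
kn=ok&(u>185)&(u<208)&(v>130)&(v<162)&(z>.06);print("knob",rect(W[kn]),kn.sum())
b=ok&(u>85)&(u<255)&(v>115)&(v<212)&(z>.004)&(z<.1);c,wh,a=rect(W[b]);print("base",c,wh,a)
f=ok&(u>85)&(u<255)&(v>115)&(v<212)&(abs(z-.016)<.003);print("foot",rect(W[f]))
E
```

```text
top1 0.01471395353655429 0.002668769181951638
scene1 0.014508341043500716 0.0001825786620405392
knob (array([633.9,  62.5]), array([14.6, 59.2]), 72.4) 179
base [601.6 138.6] [405.6 232.3] 89.2
foot (array([602.3, 117.4]), array([290.1, 191.4]), 85.2)
```

```bash
python3 -m crank '[[[0.035,0,0],0,1],[[0,0,0],0,1],[[0,0,0],0,1],[[0,0,0],0,-0.2],[[0,0,0],0,-0.2]]'
python3 -m crank '[[[0,0,0],0,-0.2],[[0,0,0],0,-0.2],[[0,0,-0.5],0,-0.2],[[0,0,-0.8],0,-0.2],[[0,0,-0.8],0,-0.2]]'
for i in 1 2 3; do python3 -m crank '[[[0,0,0],-1,-0.2],[[0,0,0],-1,-0.2],[[0,0,0],-1,-0.2],[[0,0,0],-1,-0.2],[[0,0,0],-1,-0.2]]'>/dev/null; done
python3 - <<'E'
from m import *
from go import *
go(.6339,.0625,.27,72.4)
E
```

```text
clock: 5.12
tcp_pos: [0.5812, 0.2006, 0.2271]
orientation: [0.001, 0.733, 0.68, 0.001]
wrist_force: [-0.5, 0.2, 0.3]
finger_gap: 0.0322
clock: 5.53
tcp_pos: [0.5794, 0.2009, 0.3094]
orientation: [-0.001, 0.733, 0.68, -0.001]
wrist_force: [0.9, -0.1, 0.1]
finger_gap: 0.051
t 6.7833 tcp [0.5801 0.2011 0.3097] jaw 70.96 gap 0.0515 q6 31.0 F [-0.7  0.1 -0.1]
 turn units -0.29  shift now-axes [-2.4  -2.84  0.99]  after-turn axes [-2.33 -2.9   0.99]
```

Above and clear; I move over the knob and check the pointer in the same step.

```bash
python3 -m crank '[[[-0.6,-0.72,0],-0.29,-0.2],[[-0.6,-0.72,0],0,-0.2],[[-0.6,-0.72,0],0,-0.2],[[-0.53,-0.74,0],0,-0.2],[[0,0,0],0,-0.2]]'
python3 - <<'E'
from m import *
from go import *
go(.6339,.0625,.219,72.4)
d=snap("top");np.savez("/tmp/top2",**d);e=snap("scene");np.savez("/tmp/scene2",**e)
a=cv2.resize(d["frame"][105:170,90:220],None,fx=5,fy=5,interpolation=cv2.INTER_CUBIC)
b=cv2.resize(e["frame"][290:345,200:330],None,fx=5,fy=5,interpolation=cv2.INTER_CUBIC)
save(np.vstack([a,b[:270]]),"slide2.png")
E
```

```text
clock: 7.2
tcp_pos: [0.6345, 0.0561, 0.3096]
orientation: [0.001, 0.158, 0.987, -0.001]
wrist_force: [1.0, -0.6, -0.4]
finger_gap: 0.051
t 7.2 tcp [0.6345 0.0561 0.3096] jaw 71.8 gap 0.051 q6 16.0 F [ 1.  -0.6 -0.4]
 turn units -0.12  shift now-axes [0.07 0.15 2.26]  after-turn axes [0.07 0.15 2.26]
```

View pics/slide2.png

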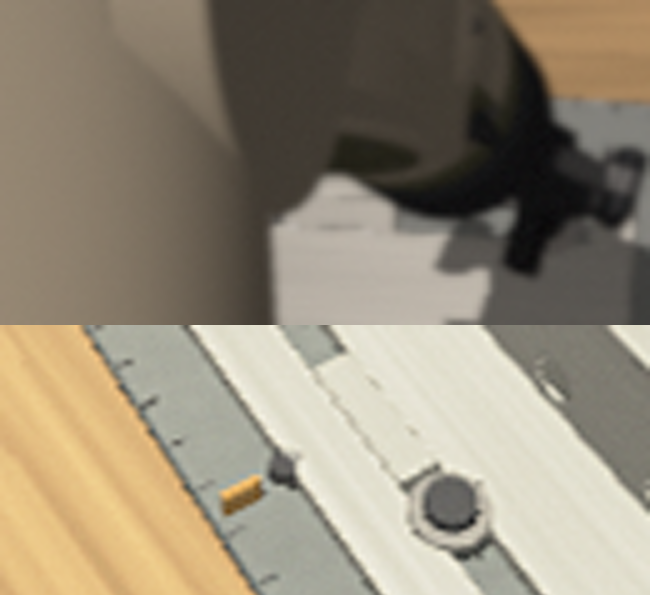

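```bash
python3 - <<'E'
from m import *
xb=np.array([.9966,-.0824,0]);yb=np.array([.0824,.9966,0])
d=dict(np.load("/tmp/scene2.npz"))
f=lambda x,y,z:ray(d,200+(x+.5)/5-.5,290+(y-325+.5)/5-.5,z)
for a in((221,491),(262,478)):
    D=f(*a,.018)-f(272,472,.016);print(D@xb,D@yb)
D=f(241,500,.013)-f(284,470,.014);print(D@xb,D@yb)
w=snap("wrist");np.savez("/tmp/wrist2",**w);save(w["frame"],"wrist2.png",1.5)
E
python3 -m crank '[[[0.07,0.15,0],0,-0.2],[[0,0,0],0,-0.2]]'
```

```text
0.018862906930245678 -0.0013083181979848372
0.004766183408832195 0.0014793424981627446
0.017822853954444547 0.001790125876562066
clock: 7.52
tcp_pos: [0.6311, 0.0703, 0.3096]
orientation: [-0.0, 0.154, 0.988, 0.0]
wrist_force: [0.7, 0.4, -0.4]
finger_gap: 0.0512
```

View pics/wrist2.png

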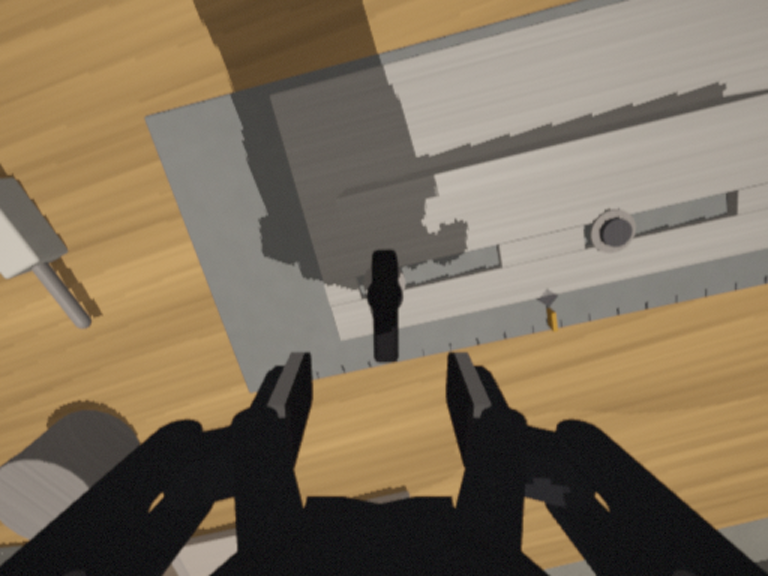

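The wrist view shows the brass mark at (551,318) directly beyond the pointer at (547,298). Alignment is within about 1.5 mm, and the jaws straddle the knob at (385,305).

```bash
python3 -m crank '[[[0,0,0],0,-0.2],[[0,0,0],0,-0.2]]'>/dev/null; python3 - <<'E'
from m import *
from go import *
go(.6339,.0625,.219,72.4)
E
```

```text
t 7.6833 tcp [0.6315 0.0694 0.3096] jaw 72.25 gap 0.0511 q6 17.0 F [-0.4 -0.9  0.4]
 turn units -0.03  shift now-axes [-0.11 -0.15  2.27]  after-turn axes [-0.11 -0.15  2.27]
```

```bash
python3 -m crank '[[[-0.11,-0.15,0.4],0,-0.2],[[0,0,0.8],0,-0.2],[[0,0,0.7],0,-0.2],[[0,0,0.37],0,-0.2],[[0,0,0],0,-0.2]]' 60
python3 -m crank '[[[0,0,0],0,-0.2],[[0,0,0],0,1],[[0,0,0],0,1],[[0,0,0],0,1],[[0,0,0],0,1]]'
python3 -m crank '[[[0,0,0],0,1],[[0,0,0],0,1]]'
for i in 1 2 3 4; do python3 -m crank '[[[0,0,0],1,1],[[0,0,0],1,1],[[0,0,0],1,1],[[0,0,0],1,1],[[0,0,0],1,1]]'; done
python3 -c "
from go import *
go(.6339,.0625,.219);print(env.get_state()['ft_torque'])"
```

```text
clock: 8.1
tcp_pos: [0.6321, 0.0614, 0.2144]
orientation: [-0.004, 0.155, 0.988, -0.0]
wrist_force: [0.0, 0.0, 0.1]
finger_gap: 0.0512
clock: 8.52
tcp_pos: [0.6353, 0.0618, 0.2209]
orientation: [0.002, 0.155, 0.988, 0.002]
wrist_force: [0.9, 5.5, 2.9]
finger_gap: 0.013
clock: 8.68
tcp_pos: [0.6353, 0.0619, 0.2209]
orientation: [0.002, 0.155, 0.988, 0.002]
wrist_force: [1.5, 5.2, 3.4]
finger_gap: 0.0131
clock: 9.1
tcp_pos: [0.6352, 0.0617, 0.2209]
orientation: [0.002, 0.367, 0.93, 0.002]
wrist_force: [0.9, 4.5, 4.6]
finger_gap: 0.0131
clock: 9.52
tcp_pos: [0.6351, 0.0617, 0.2209]
orientation: [0.001, 0.56, 0.829, 0.002]
wrist_force: [0.7, 3.7, 5.2]
finger_gap: 0.0129
clock: 9.93
tcp_pos: [0.6349, 0.0617, 0.2209]
orientation: [0.001, 0.726, 0.688, 0.002]
wrist_force: [0.0, 3.5, 5.8]
finger_gap: 0.0132
clock: 10.35
tcp_pos: [0.6348, 0.0617, 0.2209]
orientation: [-0.0, 0.857, 0.515, 0.002]
wrist_force: [-0.7, 3.6, 5.5]
finger_gap: 0.0129
t 10.35 tcp [0.6348 0.0617 0.2209] jaw -28.05 gap 0.0129 q6 116.0 F [-0.7  3.6  5.5]
 turn units 0.0  shift now-axes [ 0.01 -0.03  0.05]  after-turn axes [ 0.01 -0.03  0.05]
[0.74621135 0.33840042 0.11947833]
```

```bash
python3 -m crank '[[[0,0,0],1,1],[[0,0,0],1,1],[[0,0,0],1,1],[[0,0,0],1,1],[[0,0,0],0.6,1]]'; python3 -c "
from h import *
s=env.get_state();print(s['ft_torque'],s['joint_pos'][5])"
python3 -m crank '[[[0,0,0],0.6,1],[[0,0,0],0.6,1],[[0,0,0],0,1]]'; python3 -c "
from go import *
go(.6339,.0625,.219);s=env.get_state();print(s['ft_torque'],s['joint_pos'][5])"
```

```text
clock: 10.77
tcp_pos: [0.6347, 0.0619, 0.2209]
orientation: [-0.001, 0.943, 0.334, 0.002]
wrist_force: [-0.5, 4.8, 5.0]
finger_gap: 0.0132
[0.85266225 0.31309512 0.08446109] 2.4323109341391875
clock: 11.02
tcp_pos: [0.6347, 0.062, 0.2209]
orientation: [-0.0, 0.958, 0.286, 0.002]
wrist_force: [-0.8, 3.4, 6.0]
finger_gap: 0.013
t 11.0167 tcp [0.6347 0.062  0.2209] jaw -56.72 gap 0.013 q6 145.0 F [-0.8  3.4  6. ]
 turn units 0.0  shift now-axes [-0.01 -0.02  0.05]  after-turn axes [-0.01 -0.02  0.05]
[0.66581135 0.27372668 1.6147186 ] 2.5319057389889226
```

The torque jumped to 1.6 N m, so the knob is at its stop. Now I release, lift and measure the holders again.

```bash
python3 -m crank '[[[0,0,0],0,-0.2],[[0,0,0],0,-0.2],[[0,0,0],0,-0.2],[[0,0,-0.5],0,-0.2],[[0,0,-0.8],0,-0.2]]' 60
for i in 1 2 ; do python3 -m crank '[[[0,0,-0.3],-1,-0.2],[[0,0,-0.3],-1,-0.2],[[0,0,0],-1,-0.2],[[0,0,0],-1,-0.2],[[0,0,0],-1,-0.2]]'>/dev/null; done
for i in 1 2 3 ; do python3 -m crank '[[[0,0,0],-1,-0.2],[[0,0,0],-1,-0.2],[[0,0,0],-1,-0.2],[[0,0,0],-1,-0.2],[[0,0,0],-1,-0.2]]'>/dev/null; done
cat >> m.py <<'E'
def hold(d):
    "grip centre (m), rod angle (deg) for each white holder on the desk"
    r=[]
    for ce,n,P in holders(d):
        P=P[(abs(P[:,2]-.0275)<.006)];c,wh,a=rect(P)
        if not(45<max(wh)<62 and 20<min(wh)<33):continue
        if wh[1]>wh[0]: a-=90
        a=(a+90)%180-90; r.append((c/1000,a,wh,np.round(ce)))
    return r
E
python3 - <<'E'
from m import *
from go import *
d=snap("top");np.savez("/tmp/top3",**d)
for h in hold(d):print(h)
c,a=hold(d)[0][:2];print(c,a);go(c[0],c[1],.26,90+a)
E
```

```text
clock: 11.43
tcp_pos: [0.6326, 0.0605, 0.2672]
orientation: [-0.001, 0.959, 0.285, -0.004]
wrist_force: [0.6, 0.0, -0.7]
finger_gap: 0.0511
(array([ 0.5196, -0.3442]), 9.299999999999997, array([54.5, 26.4]), array([371., 194.]))
(array([ 0.4794, -0.241 ]), -5.200000000000003, array([26.7, 54.6]), array([328., 211.]))
[ 0.5196 -0.3442] 9.299999999999997
t 13.5667 tcp [0.6343 0.0605 0.3186] jaw 68.55 gap 0.0513 q6 20.0 F [-0.7 -0.4 -0.4]
 turn units -6.15  shift now-axes [ -1.03 -10.46   1.47]  after-turn axes [ 4.46 -9.52  1.47]
```

```bash
python3 - <<'E'
from h import *
d=dict(np.load("/tmp/top3.npz"));save(d["frame"][90:330,60:460],"top3.png",2)
E
```

```text
(no output)
```

View pics/top3.png

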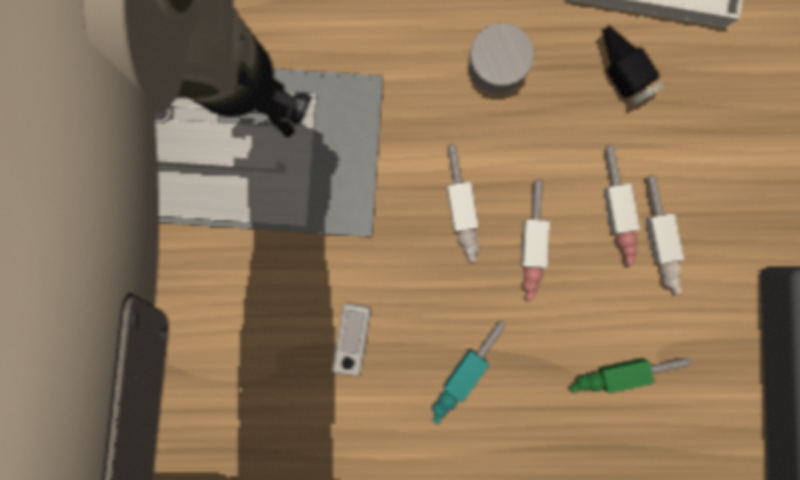

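One holder was knocked aside: the third, now at crop (622,210), close to the fourth at (665,240). The others lie where they did.

```bash
sed -i 's/45<max(wh)<62 and 20<min(wh)<33/40<max(wh)<70 and 18<min(wh)<40/' m.py; python3 - <<'E'
from m import *
from go import *
d=dict(np.load("/tmp/top3.npz"))
H=hold(d)
for h in H:print(h)
for ce,n,P in holders(d):print(np.round(ce),n,rect(P))
go(.5248,-.155,.25,98.1)
E
```

```text
(array([ 0.5196, -0.3442]), 9.299999999999997, array([54.5, 26.4]), array([371., 194.]))
(array([ 0.4794, -0.241 ]), -5.200000000000003, array([26.7, 54.6]), array([328., 211.]))
[391.  65.] 314 (array([ 828.6, -399.9]), array([21.4, 90.5]), 78.4)
[292. 196.] 317 (array([ 506.7, -157.4]), array([90.7, 26.9]), 8.6)
[371. 194.] 258 (array([ 519.6, -344.2]), array([54.5, 26.4]), 9.3)
[394. 212.] 313 (array([ 465.8, -397.7]), array([91.3, 27.1]), 9.3)
[328. 211.] 263 (array([ 479.4, -241. ]), array([26.7, 54.6]), 84.8)
t 13.5667 tcp [0.6343 0.0605 0.3186] jaw 68.55 gap 0.0513 q6 20.0 F [-0.7 -0.4 -0.4]
 turn units -5.91  shift now-axes [ 0.58 -6.01  1.72]  after-turn axes [ 3.47 -4.95  1.72]
```

```bash
python3 -m crank '[[[0,0,0],-1,-0.2],[[0,0,0],-1,-0.2],[[0,0,0],-1,-0.2],[[0,0,0],-1,-0.2],[[0,0,0],-1,-0.2]]'>/dev/null
python3 -m crank '[[[0.5,-0.7,0],-0.91,-0.2],[[0.5,-0.7,0],0,-0.2],[[0.5,-0.7,0],0,-0.2],[[0.5,-0.7,0.2],0,-0.2],[[0.5,-0.7,0.4],0,-0.2]]'
python3 -m crank '[[[0.5,-0.7,0.4],0,-0.2],[[0.47,-0.75,0.4],0,-0.2],[[0,0,0.32],0,-0.2],[[0,0,0],0,-0.2],[[0,0,0],0,-0.2]]'
python3 - <<'E'
from m import *
from go import *
go(.5248,-.155,.177,98.1)
d=snap("wrist");np.savez("/tmp/w3",**d);save(d["frame"],"w3.png",1.2)
W=world(d);c=W[(d["depth"]>.02)&(abs(W[...,2]-.0275)<.004)&(abs(W[...,0]-.52)<.05)&(abs(W[...,1]+.155)<.035)];print(len(c),rect(c) if len(c) else 0)
E
```

```text
clock: 14.4
tcp_pos: [0.5514, -0.0914, 0.2964]
orientation: [0.002, -0.066, 0.998, -0.001]
wrist_force: [0.5, -0.2, 0.2]
finger_gap: 0.051
clock: 14.82
tcp_pos: [0.5203, -0.1529, 0.2495]
orientation: [-0.001, -0.066, 0.998, 0.001]
wrist_force: [0.8, 0.7, 0.6]
finger_gap: 0.051
t 14.8167 tcp [ 0.5203 -0.1529  0.2495] jaw 97.53 gap 0.051 q6 -32.0 F [0.8 0.7 0.6]
 turn units -0.11  shift now-axes [-0.11 -0.07  1.81]  after-turn axes [-0.11 -0.07  1.81]
2766 (array([ 511.6, -158.7]), array([83.6, 27.6]), 8.3)
```

View pics/w3.png

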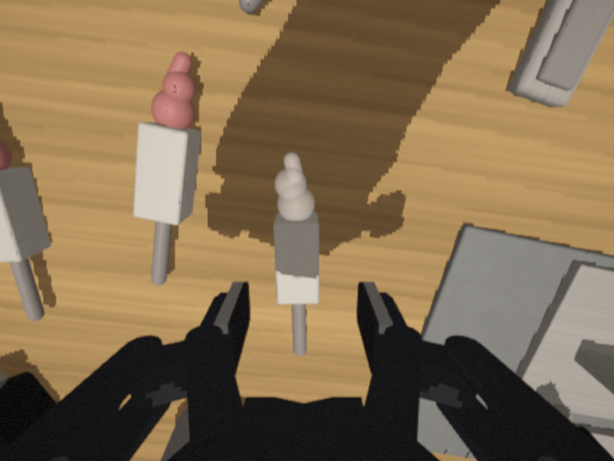

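```bash
python3 -m crank '[[[-0.1,-0.07,0.5],-0.11,-0.2],[[0,0,0.5],0,-0.2],[[0,0,0.4],0,-0.2],[[0,0,0.2],0,-0.2],[[0,0,0.1],0,-0.2]]' 60
python3 -m crank '[[[0,0,0.05],0,-0.2],[[0,0,0],0,-0.2],[[0,0,0],0,1],[[0,0,0],0,1],[[0,0,0],0,1]]'
python3 -m crank '[[[0,0,0],0,1],[[0,0,0],0,1]]'
python3 -m crank '[[[0,0,-0.3],0,1],[[0,0,-0.8],0,1],[[0,0,-0.8],0,1],[[0,0,-0.4],0,1],[[0,0,0],0,1]]'
python3 - <<'E'
from m import *
from go import *
xb=np.array([np.cos(.083),-np.sin(.083)]);yb=np.array([-xb[1],xb[0]])
fm=np.array([.5783,.1187])-.005*xb+.0555*yb
for i,y in enumerate((-.084,-.028,.028,.084)):
    p=fm+y*yb-.11*xb;print(i+1,"home origin",np.round(fm+y*yb-.028*xb,4));
go(*p,.255,85.25)
E
```

```text
clock: 15.28
tcp_pos: [0.5255, -0.1537, 0.1815]
orientation: [-0.0, -0.072, 0.997, 0.0]
wrist_force: [-0.5, -0.1, -0.5]
finger_gap: 0.0514
clock: 15.7
tcp_pos: [0.5257, -0.155, 0.1812]
orientation: [0.001, -0.072, 0.997, -0.001]
wrist_force: [-1.3, 0.2, 4.7]
finger_gap: 0.0265
clock: 15.87
tcp_pos: [0.5257, -0.1551, 0.1811]
orientation: [0.001, -0.072, 0.997, -0.0]
wrist_force: [-0.8, 1.2, 5.9]
finger_gap: 0.0266
clock: 16.28
tcp_pos: [0.5265, -0.1555, 0.2762]
orientation: [0.003, -0.072, 0.997, -0.002]
wrist_force: [0.5, -0.5, -1.2]
finger_gap: 0.0266
1 home origin [0.5431 0.093 ]
2 home origin [0.5477 0.1488]
3 home origin [0.5523 0.2046]
4 home origin [0.557  0.2605]
t 16.2833 tcp [ 0.5265 -0.1555  0.2762] jaw 98.22 gap 0.0266 q6 -33.0 F [ 0.5 -0.5 -1.2]
 turn units 2.59  shift now-axes [-0.24 10.65  0.49]  after-turn axes [ 2.16 10.43  0.49]
```

```bash
python3 -m crank '[[[0,0,0],0.9,1],[[0,0,0],0.9,1],[[0,0.4,0],0.79,1],[[0.18,0.8,0],0,1],[[0.18,0.85,0],0,1]]'
python3 -m crank '[[[0.18,0.85,0],0,1],[[0.18,0.85,0],0,1],[[0.18,0.85,0],0,1],[[0.18,0.85,0],0,1],[[0.18,0.85,0],0,1]]'
python3 -m crank '[[[0.18,0.85,0],0,1],[[0.18,0.85,0],0,1],[[0.18,0.85,0],0,1],[[0.18,0.73,0],0,1],[[0.18,0,0],0,1]]'
python3 -m crank '[[[0,0,0.3],0,1],[[0,0,0.3],0,1],[[0,0,0],0,1],[[0,0,0],0,1],[[0,0,0],0,1]]'
python3 - <<'E'
from m import *
from go import *
xb=np.array([np.cos(.083),-np.sin(.083)]);yb=np.array([-xb[1],xb[0]])
fm=np.array([.5783,.1187])-.005*xb+.0555*yb
p=fm+.084*yb-.11*xb
go(*p,.199,85.25)
d=snap("scene");np.savez("/tmp/s4",**d);save(d["frame"][200:384,200:430],"s4.png",3.4)
d=snap("wrist");np.savez("/tmp/w4",**d);save(d["frame"],"w4.png",1.2)
E
```

```text
clock: 16.7
tcp_pos: [0.516, -0.072, 0.2705]
orientation: [-0.001, 0.043, 0.999, 0.0]
wrist_force: [0.7, 0.6, -1.6]
finger_gap: 0.0265
clock: 17.12
tcp_pos: [0.4934, 0.102, 0.2707]
orientation: [-0.001, 0.041, 0.999, -0.0]
wrist_force: [1.2, -0.0, -1.5]
finger_gap: 0.0265
clock: 17.53
tcp_pos: [0.4689, 0.2382, 0.2708]
orientation: [-0.0, 0.039, 0.999, 0.001]
wrist_force: [0.5, 0.2, -0.6]
finger_gap: 0.0269
clock: 17.95
tcp_pos: [0.4694, 0.2338, 0.2478]
orientation: [-0.0, 0.042, 0.999, -0.0]
wrist_force: [0.0, 0.8, -0.1]
finger_gap: 0.0265
t 17.95 tcp [0.4694 0.2338 0.2478] jaw 85.24 gap 0.0265 q6 22.0 F [ 0.   0.8 -0.1]
 turn units -0.0  shift now-axes [-0.08  0.85  1.22]  after-turn axes [-0.08  0.85  1.22]
```

View pics/w4.png

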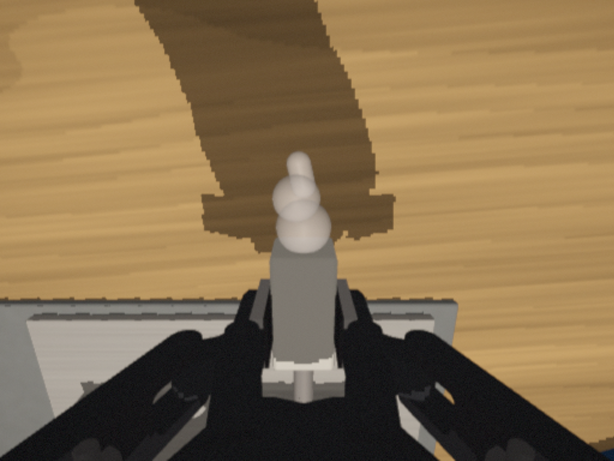

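```bash
python3 - <<'E'
from m import *
d=dict(np.load("/tmp/w4.npz"))
a=ray(d,28/1.2,319/1.2,.016);b=ray(d,433/1.2,319/1.2,.016);print(a,b,np.linalg.norm(a-b),"foot mid",(a+b)/2, "expected",)
xb=np.array([np.cos(.083),-np.sin(.083)]);yb=np.array([-xb[1],xb[0]])
fm=np.array([.5783,.1187])-.005*xb+.0555*yb
print(fm, fm-.062*xb,"dy",((a+b)[:2]/2-fm)@yb,"dx",((a+b)[:2]/2-fm)@xb)
W=world(d);P=W[(d["depth"]>.02)&(abs(W[...,2]-.016)<.003)];f=(P[:,:2]-fm)@np.c_[xb,yb];print(np.percentile(f[:,0],[.5,2]),np.percentile(f[:,1],[.5,2,98,99.5]))
E
python3 -m crank '[[[-0.08,0.4,0],0,1],[[0,0.45,0],0,1],[[0,0,0],0,1],[[0,0,0],0,1],[[0,0,0],0,1]]'
python3 -m crank '[[[0,0,0.4],0,1],[[0,0,0.4],0,1],[[0,0,0.25],0,1],[[0,0,0.15],0,1],[[0,0,0],0,1]]'
python3 - <<'E'
from m import *
from go import *
xb=np.array([np.cos(.083),-np.sin(.083)]);yb=np.array([-xb[1],xb[0]])
fm=np.array([.5783,.1187])-.005*xb+.0555*yb
go(*(fm+.084*yb-.11*xb),.199,85.25)
d=snap("scene");np.savez("/tmp/s4",**d);save(d["frame"][200:384,200:430],"s4b.png",3.4)
E
```

```text
[0.50406794 0.03715991 0.016     ] [0.52790903 0.32000709 0.016     ] 0.2838501844257105 foot mid [0.51598849 0.1785835  0.016     ] expected
[0.57791843 0.17442346] [0.51613186 0.17956356] dy -0.000988569055287309 dx -0.06206162716351458
[-0.06143429 -0.06108924] [-0.14607462 -0.14457167  0.13661837  0.1410358 ]
clock: 18.47
tcp_pos: [0.4754, 0.2676, 0.2481]
orientation: [0.0, 0.041, 0.999, -0.0]
wrist_force: [0.3, 0.1, -2.2]
finger_gap: 0.0264
clock: 18.88
tcp_pos: [0.4747, 0.2672, 0.1986]
orientation: [-0.001, 0.041, 0.999, -0.001]
wrist_force: [-0.1, -0.0, -0.7]
finger_gap: 0.0262
t 18.8833 tcp [0.4747 0.2672 0.1986] jaw 85.25 gap 0.0262 q6 26.0 F [-0.1 -0.  -0.7]
 turn units -0.0  shift now-axes [-0.01  0.   -0.01]  after-turn axes [-0.01  0.   -0.01]
```

View pics/s4b.png

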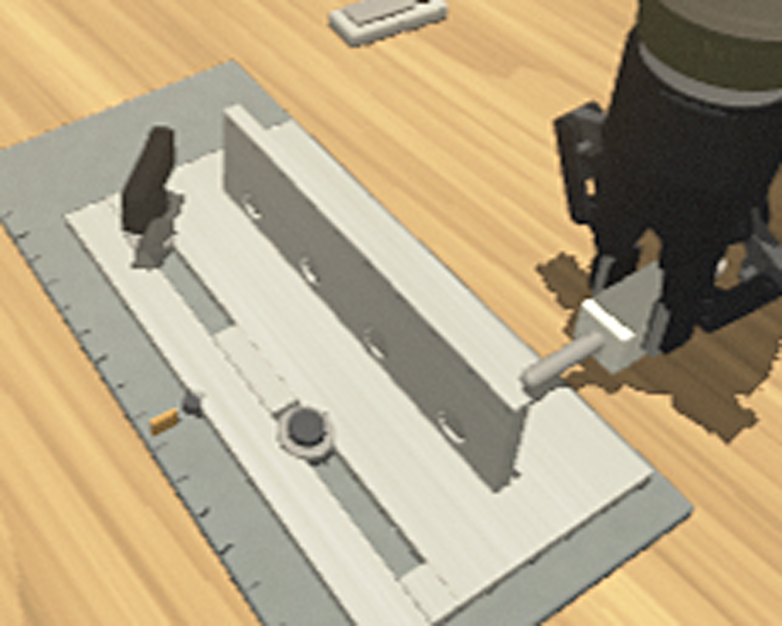

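Scene crop: the rod is lined up with eyelet 4, the pointer (191,402) is on the mark (163,420) and the knob has turned. I push in along tool -x.

```bash
python3 -m crank '[[[-0.25,0,0],0,1],[[-0.25,0,0],0,1],[[-0.25,0,0],0,1],[[-0.25,0,0],0,1],[[0,0,0],0,1]]'
python3 -m crank '[[[-0.2,0,0],0,1],[[-0.2,0,0],0,1],[[-0.2,0,0],0,1],[[-0.2,0,0],0,1],[[0,0,0],0,1]]'
python3 -m crank '[[[-0.1,0,0],0,1],[[-0.1,0,0],0,1],[[0,0,0],0,1]]'
python3 -c "
from go import *
go(.557,.2605,.199,85.25)"
```

```text
clock: 19.35
tcp_pos: [0.5182, 0.2644, 0.2004]
orientation: [0.002, 0.042, 0.999, 0.0]
wrist_force: [0.6, -0.6, -1.6]
finger_gap: 0.0267
clock: 19.77
tcp_pos: [0.5491, 0.2619, 0.2001]
orientation: [0.001, 0.042, 0.999, 0.0]
wrist_force: [0.7, 0.5, -1.2]
finger_gap: 0.0266
clock: 20.02
tcp_pos: [0.5557, 0.2613, 0.1999]
orientation: [0.0, 0.041, 0.999, 0.0]
wrist_force: [-0.1, -0.6, -1.4]
finger_gap: 0.0265
t 20.0167 tcp [0.5557 0.2613 0.1999] jaw 85.27 gap 0.0265 q6 22.0 F [-0.1 -0.6 -1.4]
 turn units 0.0  shift now-axes [-0.03 -0.02  0.02]  after-turn axes [-0.03 -0.02  0.02]
```

```bash
python3 -m crank '[[[-0.05,0,0.05],0,1],[[-0.05,0,0],0,1],[[0,0,0],0,1]]'
python3 -m crank '[[[-0.05,0,0],0,1],[[0,0,0],0,1]]'
```

```text
clock: 20.27
tcp_pos: [0.5587, 0.261, 0.1975]
orientation: [-0.001, 0.041, 0.999, -0.0]
wrist_force: [-0.9, -0.1, -2.1]
finger_gap: 0.0268
clock: 20.43
tcp_pos: [0.5593, 0.2609, 0.1974]
orientation: [-0.002, 0.041, 0.999, -0.0]
wrist_force: [-5.9, -0.2, 1.8]
finger_gap: 0.0267
```

```bash
python3 -m crank '[[[-0.06,0,0],0,1],[[-0.06,0,0],0,1],[[0,0,0],0,1],[[0,0,0],0,1]]'
python3 -m crank '[[[0,0,0],0,0],[[0,0,0],0,0],[[0,0,0],0,0],[[0,0,-0.3],0,0],[[0,0,-0.6],0,0]]'
python3 -m crank '[[[0,0,-0.8],0,0],[[0,0,-0.6],0,0],[[0.5,0,0],0,0],[[0,0,0],0,0],[[0,0,0],0,0]]'
python3 - <<'E'
from m import *
from go import *
d=snap("wrist");W=world(d);xb=np.array([np.cos(.083),-np.sin(.083)]);yb=np.array([-xb[1],xb[0]])
fm=np.array([.5783,.1187])-.005*xb+.0555*yb
f=(W[...,:2]-fm)@np.c_[xb,yb]
m=(d["depth"]>.02)&(abs(W[...,2]-.044)<.004)&(abs(f[...,1]-.084)<.025)
print(m.sum(),np.percentile(f[m],[1,50,99],axis=0),np.median(W[m][:,2]))
np.savez("/tmp/w5",**d)
go(.4794,-.241,.25,90-5.2)
E
```

```text
clock: 20.77
tcp_pos: [0.5607, 0.2608, 0.1973]
orientation: [-0.006, 0.04, 0.999, -0.0]
wrist_force: [-18.9, 1.8, 11.3]
finger_gap: 0.0269
clock: 21.18
tcp_pos: [0.5652, 0.2599, 0.2315]
orientation: [-0.002, 0.041, 0.999, -0.001]
wrist_force: [-0.6, 0.7, 0.3]
finger_gap: 0.0428
clock: 21.6
tcp_pos: [0.546, 0.2621, 0.2904]
orientation: [0.001, 0.041, 0.999, 0.0]
wrist_force: [-0.5, 0.5, -0.4]
finger_gap: 0.0424
2353 [[-0.07805019  0.06385137]
 [-0.02818672  0.08383595]
 [ 0.00131     0.10366206]] 0.04263341125781334
t 21.65 tcp [0.5462 0.262  0.2898] jaw 85.28 gap 0.043 q6 23.0 F [-0.   0.5 -0.8]
 turn units 0.1  shift now-axes [  0.63 -12.67   0.99]  after-turn axes [  0.53 -12.67   0.99]
```

Grip front at the flange face, y = 84 mm: holder A is home. Next is holder B.

```bash
python3 -m crank '[[[0.04,-0.5,0],0.1,-0.2],[[0.04,-0.9,0],0,-0.2],[[0.04,-0.9,0],0,-0.2],[[0.04,-0.9,0],0,-0.2],[[0.04,-0.9,0],0,-0.2]]' >/dev/null
python3 -m crank '[[[0.04,-0.9,0],0,-0.2],[[0.04,-0.9,0],0,-0.2],[[0.04,-0.9,0],0,-0.2],[[0.04,-0.9,0],0,-0.2],[[0.04,-0.9,0],0,-0.2]]' >/dev/null
python3 -m crank '[[[0.04,-0.9,0],0,-0.2],[[0.04,-0.9,0],0,-0.2],[[0.04,-0.9,0.2],0,-0.2],[[0.04,-0.9,0.3],0,-0.2],[[0,-0.5,0.5],0,-0.2]]' >/dev/null
python3 -m crank '[[[0,0,0],0,-0.2],[[0,0,0],0,-0.2],[[0,0,0],0,-0.2]]' 
python3 - <<'E'
from m import *
from go import *
d=snap("wrist");W=world(d)
m=(d["depth"]>.02)&(abs(W[...,2]-.0275)<.004)&(abs(W[...,0]-.48)<.06)&(abs(W[...,1]+.241)<.035)&(d["frame"].min(-1)>60)&(np.ptp(d["frame"].astype(int),axis=-1)<25)
print(m.sum(),rect(W[m]))
go(.4794,-.241,.181,90-5.2)
E
```

```text
clock: 23.15
tcp_pos: [0.4776, -0.2418, 0.2492]
orientation: [-0.001, 0.046, 0.999, 0.001]
wrist_force: [-0.2, -0.2, 0.2]
finger_gap: 0.0512
2454 (array([ 479.4, -242.8]), array([27.5, 55.6]), 85.6)
t 23.2 tcp [ 0.4778 -0.2414  0.2498] jaw 84.81 gap 0.0514 q6 -30.0 F [0.3 0.5 0.3]
 turn units 0.0  shift now-axes [-0.04  0.01  1.72]  after-turn axes [-0.04  0.01  1.72]
```

```bash
python3 -m crank '[[[-0.04,-0.03,0.5],0,-0.2],[[0,0,0.5],0,-0.2],[[0,0,0.4],0,-0.2],[[0,0,0.2],0,-0.2],[[0,0,0.12],0,-0.2]]' 60
python3 -m crank '[[[0,0,0],0,-0.2],[[0,0,0],0,-0.2],[[0,0,0],0,1],[[0,0,0],0,1],[[0,0,0],0,1]]'
python3 -m crank '[[[0,0,0],0,1],[[0,0,0],0,1]]'
python3 -m crank '[[[0,0,-0.3],0,1],[[0,0,-0.8],0,1],[[0,0,-0.8],0,1],[[0,0,-0.4],0,1],[[0,0,0],0,1]]'
python3 -c "
from go import *
go(.4706,.2114,.25,85.25)"
```

```text
clock: 23.62
tcp_pos: [0.4792, -0.2419, 0.1805]
orientation: [-0.0, 0.045, 0.999, 0.0]
wrist_force: [-0.2, -0.0, 0.1]
finger_gap: 0.051
clock: 24.03
tcp_pos: [0.4796, -0.2435, 0.1824]
orientation: [0.001, 0.046, 0.999, -0.001]
wrist_force: [-0.6, 0.1, 6.2]
finger_gap: 0.0268
clock: 24.2
tcp_pos: [0.4796, -0.2435, 0.1824]
orientation: [0.001, 0.046, 0.999, -0.0]
wrist_force: [-0.1, 0.5, 6.0]
finger_gap: 0.0264
clock: 24.62
tcp_pos: [0.4804, -0.2442, 0.2774]
orientation: [0.003, 0.046, 0.999, -0.002]
wrist_force: [1.0, -0.7, -1.6]
finger_gap: 0.0265
t 24.6167 tcp [ 0.4804 -0.2442  0.2774] jaw 84.77 gap 0.0265 q6 -30.0 F [ 1.  -0.7 -1.6]
 turn units -0.1  shift now-axes [ 1.29 11.32  0.63]  after-turn axes [ 1.19 11.33  0.63]
```

```bash
python3 -m crank '[[[0.1,0.33,0],-0.1,1],[[0.1,0.8,0],0,1],[[0.1,0.9,0],0,1],[[0.1,0.9,0],0,1],[[0.1,0.9,0],0,1]]' >/dev/null
python3 -m crank '[[[0.1,0.9,0],0,1],[[0.1,0.9,0],0,1],[[0.1,0.9,0],0,1],[[0.1,0.9,0],0,1],[[0.1,0.9,0],0,1]]' >/dev/null
python3 -m crank '[[[0.1,0.9,0],0,1],[[0.09,0.9,0],0,1],[[0,0.7,0.1],0,1],[[0,0.5,0.2],0,1],[[0,0,0.3],0,1]]' >/dev/null
python3 -m crank '[[[0,0,0],0,1],[[0,0,0],0,1],[[0,0,0],0,1]]' 
python3 -c "
from go import *
go(.4706,.2114,.199,85.25)"
```

```text
clock: 26.12
tcp_pos: [0.4683, 0.2121, 0.2485]
orientation: [-0.001, 0.041, 0.999, -0.0]
wrist_force: [0.4, 0.5, -0.4]
finger_gap: 0.0265
t 26.1167 tcp [0.4683 0.2121 0.2485] jaw 85.26 gap 0.0265 q6 20.0 F [ 0.4  0.5 -0.4]
 turn units 0.0  shift now-axes [-0.06 -0.01  1.24]  after-turn axes [-0.06 -0.01  1.24]
```

```bash
python3 -m crank '[[[-0.06,-0.01,0.4],0,1],[[0,0,0.4],0,1],[[0,0,0.27],0,1],[[0,0,0.13],0,1],[[0,0,0],0,1]]'
python3 -m crank '[[[0,0,0],0,1],[[-0.25,0,0],0,1],[[-0.25,0,0],0,1],[[-0.25,0,0],0,1],[[-0.25,0,0],0,1]]'
python3 -m crank '[[[-0.2,0,0],0,1],[[-0.2,0,0],0,1],[[-0.2,0,0],0,1],[[-0.2,0,0],0,1],[[0,0,0],0,1]]'
python3 -m crank '[[[-0.1,0,0],0,1],[[-0.1,0,0],0,1],[[0,0,0],0,1]]'
python3 -c "
from go import *
go(.5523,.2046,.198,85.25)"
```

```text
clock: 26.53
tcp_pos: [0.471, 0.211, 0.2003]
orientation: [-0.001, 0.042, 0.999, -0.0]
wrist_force: [0.4, 0.3, -1.7]
finger_gap: 0.027
clock: 26.95
tcp_pos: [0.5131, 0.2085, 0.2018]
orientation: [0.001, 0.041, 0.999, 0.0]
wrist_force: [-1.2, 0.7, -1.1]
finger_gap: 0.0267
clock: 27.37
tcp_pos: [0.545, 0.2058, 0.2012]
orientation: [0.001, 0.042, 0.999, 0.0]
wrist_force: [-0.1, -0.3, -1.2]
finger_gap: 0.0267
clock: 27.62
tcp_pos: [0.5517, 0.2053, 0.2012]
orientation: [0.0, 0.041, 0.999, 0.0]
wrist_force: [1.0, 0.0, -0.8]
finger_gap: 0.0267
t 27.6167 tcp [0.5517 0.2053 0.2012] jaw 85.27 gap 0.0267 q6 17.0 F [ 1.   0.  -0.8]
 turn units 0.0  shift now-axes [-0.02 -0.02  0.08]  after-turn axes [-0.02 -0.02  0.08]
```

```bash
python3 -m crank '[[[-0.05,0,0.05],0,1],[[-0.03,0,0],0,1],[[0,0,0],0,1]]'
python3 -m crank '[[[-0.05,0,0],0,1],[[0,0,0],0,1]]'
python3 -m crank '[[[-0.05,0,0],0,1],[[-0.05,0,0],0,1],[[0,0,0],0,1]]'
```

```text
clock: 27.87
tcp_pos: [0.5536, 0.2051, 0.1987]
orientation: [-0.001, 0.041, 0.999, 0.0]
wrist_force: [-1.7, 0.3, -1.8]
finger_gap: 0.0264
clock: 28.03
tcp_pos: [0.5543, 0.205, 0.1985]
orientation: [-0.003, 0.041, 0.999, 0.0]
wrist_force: [-7.1, 2.1, 2.4]
finger_gap: 0.0267
clock: 28.28
tcp_pos: [0.5555, 0.2049, 0.1984]
orientation: [-0.006, 0.04, 0.999, 0.0]
wrist_force: [-16.4, 2.6, 11.4]
finger_gap: 0.0265
```

Holder B is home, pressed with 16 N. Holders C and D lie close together, so I take C first with a narrow opening.

```bash
python3 -m crank '[[[0,0,0],0,0],[[0,0,0],0,0],[[0,0,0],0,0],[[0,0,-0.3],0,0],[[0,0,-0.6],0,0]]'
python3 -m crank '[[[0,0,-0.8],0,0],[[0,0,-0.6],0,0],[[0.5,0,0],0,0],[[0,0,0],0,0],[[0,0,0],0,0]]'
python3 - <<'E'
from m import *
from go import *
d=snap("top")
for h in holders(d): print(np.round(h[0]),h[1],rect(h[2]))
go(.5245,-.3434,.25,90+9.3)
E
```

```text
clock: 28.7
tcp_pos: [0.5596, 0.2041, 0.2329]
orientation: [-0.002, 0.041, 0.999, -0.001]
wrist_force: [0.2, -0.1, -0.8]
finger_gap: 0.0426
clock: 29.12
tcp_pos: [0.5403, 0.2062, 0.2916]
orientation: [0.001, 0.041, 0.999, 0.0]
wrist_force: [0.1, -0.1, 0.3]
finger_gap: 0.0429
[391.  64.] 280 (array([ 829.7, -401.2]), array([21. , 89.7]), 79.9)
[372. 194.] 251 (array([ 519.5, -344.7]), array([54.2, 26.3]), 10.1)
[393. 209.] 254 (array([ 483.1, -394.9]), array([55.2, 26.2]), 10.5)
t 29.1667 tcp [0.5406 0.2061 0.291 ] jaw 85.28 gap 0.0429 q6 18.0 F [ 0.2 -0.6 -0.2]
 turn units -2.8  shift now-axes [ -0.73 -13.72   1.03]  after-turn axes [  2.62 -13.49   1.03]
```

```bash
python3 -m crank '[[[0,0,0],-1,0.1],[[0,0,0],-1,0.1],[[0,0,0],-0.8,0.1],[[0.18,-0.5,0],0,0.1],[[0.18,-0.89,0],0,0.1]]' >/dev/null
python3 -m crank '[[[0.18,-0.9,0],0,0.1],[[0.18,-0.9,0],0,0.1],[[0.18,-0.9,0],0,0.1],[[0.18,-0.9,0],0,0.1],[[0.18,-0.9,0],0,0.1]]' >/dev/null
python3 -m crank '[[[0.18,-0.9,0],0,0.1],[[0.18,-0.9,0],0,0.1],[[0.18,-0.9,0],0,0.1],[[0.18,-0.9,0],0,0.1],[[0.18,-0.9,0],0,0.1]]' >/dev/null
python3 -m crank '[[[0.18,-0.9,0.2],0,0.1],[[0.18,-0.9,0.2],0,0.1],[[0.1,-0.9,0.3],0,0.1],[[0,-0.4,0.3],0,0.1],[[0,0,0],0,0.1]]' 
python3 -m crank '[[[0,0,0],0,0.1],[[0,0,0],0,0.1]]'
python3 - <<'E'
from m import *
from go import *
d=snap("wrist");W=world(d)
m=(d["depth"]>.02)&(abs(W[...,2]-.0275)<.004)&(abs(W[...,0]-.52)<.06)&(abs(W[...,1]+.344)<.03)&(d["frame"].min(-1)>60)&(np.ptp(d["frame"].astype(int),axis=-1)<25)
print(m.sum(),rect(W[m]));save(d["frame"],"w6.png",1.2)
go(.5245,-.3434,.182,90+9.7)
E
```

```text
clock: 30.83
tcp_pos: [0.5233, -0.3475, 0.2471]
orientation: [-0.001, -0.078, 0.997, 0.001]
wrist_force: [-0.1, 0.7, -0.7]
finger_gap: 0.0383
clock: 31.0
tcp_pos: [0.5239, -0.3428, 0.2503]
orientation: [-0.001, -0.081, 0.997, 0.001]
wrist_force: [-0.2, 0.4, -0.1]
finger_gap: 0.0384
2526 (array([ 519.8, -346.8]), array([55.8, 27.5]), 8.7)
t 31.05 tcp [ 0.5241 -0.3424  0.2509] jaw 99.33 gap 0.0381 q6 -50.0 F [-0.7  1.   0.1]
 turn units -0.07  shift now-axes [-0.01 -0.03  1.72]  after-turn axes [-0.01 -0.03  1.72]
```

View pics/w6.png

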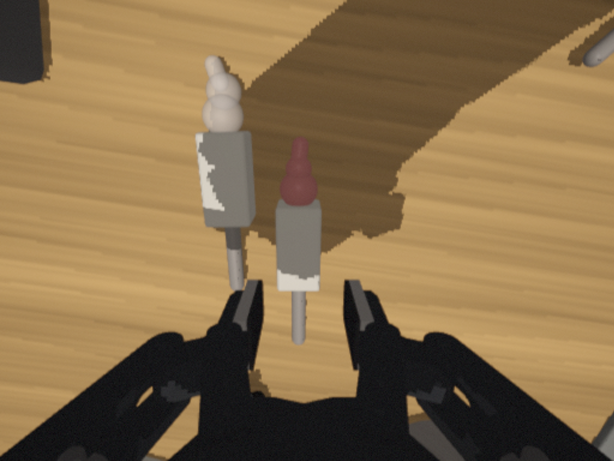

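Wrist view: holder C (rose mold, 298,245) sits between the jaws, and the left finger clears D's rod at (236,270).

```bash
python3 -m crank '[[[0,-0.08,0.5],0,0.1],[[0,0,0.5],0,0.1],[[0,0,0.4],0,0.1],[[0,0,0.2],0,0.1],[[0,0,0.1],0,0.1]]' 60
python3 -m crank '[[[0,0,0],0,0.1],[[0,0,0],0,0.1],[[0,0,0],0,1],[[0,0,0],0,1],[[0,0,0],0,1]]'
python3 -m crank '[[[0,0,0],0,1],[[0,0,0],0,1]]'
python3 -m crank '[[[0,0,-0.3],0,1],[[0,0,-0.8],0,1],[[0,0,-0.8],0,1],[[0,0,-0.4],0,1],[[0,0,0],0,1]]'
python3 -c "
from go import *
xb=np.array([np.cos(.083),-np.sin(.083)])
print(np.array([.5477,.1488])+(.005-.082)*xb)
go(.471,.1552,.25,85.25)"
```

```text
clock: 31.47
tcp_pos: [0.5245, -0.3449, 0.1824]
orientation: [-0.001, -0.082, 0.997, 0.001]
wrist_force: [0.4, -0.1, 0.5]
finger_gap: 0.0387
clock: 31.88
tcp_pos: [0.5251, -0.3468, 0.1847]
orientation: [0.001, -0.081, 0.997, -0.001]
wrist_force: [0.6, 1.8, 5.6]
finger_gap: 0.0264
clock: 32.05
tcp_pos: [0.5251, -0.3468, 0.1847]
orientation: [0.001, -0.081, 0.997, -0.001]
wrist_force: [0.4, 1.0, 5.4]
finger_gap: 0.0264
clock: 32.47
tcp_pos: [0.5257, -0.3476, 0.2807]
orientation: [0.003, -0.081, 0.997, -0.003]
wrist_force: [1.4, 0.2, 0.3]
finger_gap: 0.0264
[0.47096507 0.15518366]
t 32.4667 tcp [ 0.5257 -0.3476  0.2807] jaw 99.27 gap 0.0264 q6 -50.0 F [1.4 0.2 0.3]
 turn units 2.8  shift now-axes [-0.67 12.63  0.69]  after-turn axes [ 2.41 12.42  0.69]
```

```bash
python3 -m crank '[[[0,0,0],1,1],[[0,0,0],1,1],[[0,0,0],0.8,1],[[0.17,0.5,0],0,1],[[0.17,0.82,0],0,1]]' >/dev/null
python3 -m crank '[[[0.17,0.9,0],0,1],[[0.17,0.9,0],0,1],[[0.17,0.9,0],0,1],[[0.17,0.9,0],0,1],[[0.17,0.9,0],0,1]]' >/dev/null
python3 -m crank '[[[0.17,0.9,0],0,1],[[0.17,0.9,0],0,1],[[0.17,0.9,0],0,1],[[0.17,0.9,0],0,1],[[0.17,0.9,0],0,1]]' >/dev/null
python3 -m crank '[[[0.2,0.9,0],0,1],[[0.17,0.8,0.2],0,1],[[0,0.4,0.3],0,1],[[0,0,0.1],0,1],[[0,0,0],0,1]]' 
python3 -m crank '[[[0,0,0],0,1],[[0,0,0],0,1]]'
python3 -c "
from go import *
go(.471,.1552,.202,85.25)"
```

```text
clock: 34.13
tcp_pos: [0.4681, 0.1572, 0.2495]
orientation: [-0.002, 0.04, 0.999, -0.001]
wrist_force: [-0.1, -0.7, -1.4]
finger_gap: 0.0267
clock: 34.3
tcp_pos: [0.4694, 0.1557, 0.2512]
orientation: [-0.0, 0.042, 0.999, -0.0]
wrist_force: [0.2, -0.7, -0.6]
finger_gap: 0.0263
t 34.3 tcp [0.4694 0.1557 0.2512] jaw 85.2 gap 0.0263 q6 14.0 F [ 0.2 -0.7 -0.6]
 turn units -0.01  shift now-axes [-0.04 -0.01  1.23]  after-turn axes [-0.04 -0.01  1.23]
```

```bash
python3 -m crank '[[[-0.04,-0.01,0.4],0,1],[[0,0,0.4],0,1],[[0,0,0.27],0,1],[[0,0,0.13],0,1],[[0,0,0],0,1]]'
python3 -m crank '[[[0,0,0],0,1],[[-0.25,0,0],0,1],[[-0.25,0,0],0,1],[[-0.25,0,0],0,1],[[-0.25,0,0],0,1]]'
python3 -m crank '[[[-0.2,0,0],0,1],[[-0.2,0,0],0,1],[[-0.2,0,0],0,1],[[-0.2,0,0],0,1],[[0,0,0],0,1]]'
python3 -m crank '[[[-0.1,0,0],0,1],[[-0.1,0,0],0,1],[[0,0,0],0,1]]'
python3 -c "
from go import *
go(.5526,.1484,.201,85.25)"
```

```text
clock: 34.72
tcp_pos: [0.4706, 0.155, 0.2024]
orientation: [-0.001, 0.042, 0.999, -0.0]
wrist_force: [1.0, 0.1, 0.2]
finger_gap: 0.0267
clock: 35.13
tcp_pos: [0.5126, 0.1528, 0.2038]
orientation: [0.001, 0.041, 0.999, 0.0]
wrist_force: [0.9, -0.3, -1.2]
finger_gap: 0.0264
clock: 35.55
tcp_pos: [0.5444, 0.15, 0.2032]
orientation: [0.001, 0.041, 0.999, 0.0]
wrist_force: [0.8, -1.2, -0.6]
finger_gap: 0.0262
clock: 35.8
tcp_pos: [0.5511, 0.1495, 0.2032]
orientation: [0.0, 0.041, 0.999, 0.0]
wrist_force: [-0.5, -0.5, -0.4]
finger_gap: 0.0267
t 35.8 tcp [0.5511 0.1495 0.2032] jaw 85.28 gap 0.0267 q6 12.0 F [-0.5 -0.5 -0.4]
 turn units 0.01  shift now-axes [-0.04 -0.02  0.05]  after-turn axes [-0.04 -0.02  0.05]
```

```bash
python3 -m crank '[[[-0.05,0,0.05],0,1],[[-0.03,0,0],0,1],[[0,0,0],0,1]]'
python3 -m crank '[[[-0.05,0,0],0,1],[[0,0,0],0,1]]'
python3 -m crank '[[[-0.05,0,0],0,1],[[-0.04,0,0],0,1],[[0,0,0],0,1]]'
```

```text
clock: 36.05
tcp_pos: [0.5537, 0.1493, 0.2009]
orientation: [-0.0, 0.041, 0.999, 0.0]
wrist_force: [0.1, -0.4, -1.5]
finger_gap: 0.0266
clock: 36.22
tcp_pos: [0.5543, 0.1492, 0.2007]
orientation: [-0.002, 0.041, 0.999, 0.0]
wrist_force: [-4.7, 1.0, 2.3]
finger_gap: 0.0266
clock: 36.47
tcp_pos: [0.5554, 0.1491, 0.2007]
orientation: [-0.005, 0.041, 0.999, 0.0]
wrist_force: [-14.8, 1.2, 10.4]
finger_gap: 0.0267
```

```bash
python3 -m crank '[[[0,0,0],0,0],[[0,0,0],0,0],[[0,0,0],0,0],[[0,0,-0.3],0,0],[[0,0,-0.6],0,0]]' >/dev/null
python3 -m crank '[[[0,0,-0.8],0,0],[[0,0,-0.6],0,0],[[0.5,0,0],0,0],[[0,0,0],0,0],[[0,0,0],0,0]]'
python3 - <<'E'
from m import *
from go import *
d=snap("top")
for h in holders(d): print(np.round(h[0]),h[1],rect(h[2]))
go(.4832,-.397,.25,90+10.6)
E
```

```text
clock: 37.3
tcp_pos: [0.5393, 0.1505, 0.2935]
orientation: [0.001, 0.041, 0.999, 0.0]
wrist_force: [0.6, -0.1, 0.1]
finger_gap: 0.0426
[391.  64.] 287 (array([ 829.7, -400.8]), array([21. , 89.9]), 80.0)
[393. 209.] 256 (array([ 483.2, -394.6]), array([55.2, 26.5]), 8.3)
t 37.35 tcp [0.5396 0.1504 0.293 ] jaw 85.28 gap 0.0427 q6 12.0 F [-0.5 -0.6 -0.4]
 turn units -3.06  shift now-axes [  0.28 -13.75   1.07]  after-turn axes [  3.9  -13.19   1.07]
```

```bash
python3 -m crank '[[[0,0,0],-1,-0.2],[[0,0,0],-1,-0.2],[[0,0,0],-1,-0.2],[[0.26,-0.5,0],0,-0.2],[[0.26,-0.8,0],0,-0.2]]' >/dev/null
python3 -m crank '[[[0.26,-0.9,0],0,-0.2],[[0.26,-0.9,0],0,-0.2],[[0.26,-0.9,0],0,-0.2],[[0.26,-0.9,0],0,-0.2],[[0.26,-0.9,0],0,-0.2]]' >/dev/null
python3 -m crank '[[[0.26,-0.9,0],0,-0.2],[[0.26,-0.9,0],0,-0.2],[[0.26,-0.9,0],0,-0.2],[[0.26,-0.9,0],0,-0.2],[[0.26,-0.9,0],0,-0.2]]' >/dev/null
python3 -m crank '[[[0.26,-0.9,0.2],0,-0.2],[[0.26,-0.9,0.2],0,-0.2],[[0.26,-0.7,0.3],0,-0.2],[[0,-0.4,0.3],0,-0.2],[[0,0,0],0,-0.2]]' 
python3 -m crank '[[[0,0,0],0,-0.2],[[0,0,0],0,-0.2]]'
python3 - <<'E'
from m import *
from go import *
d=snap("wrist");W=world(d)
m=(d["depth"]>.02)&(abs(W[...,2]-.0275)<.003)&(abs(W[...,0]-.49)<.04)&(abs(W[...,1]+.396)<.03)&(d["frame"].min(-1)>60)&(np.ptp(d["frame"].astype(int),axis=-1)<25)
print(m.sum(),rect(W[m]))
go(.4832,-.397,.182,90+9.3)
E
```

```text
clock: 39.02
tcp_pos: [0.4792, -0.4007, 0.2491]
orientation: [-0.001, -0.087, 0.996, 0.001]
wrist_force: [-0.0, 0.5, 0.1]
finger_gap: 0.0509
clock: 39.18
tcp_pos: [0.4801, -0.3965, 0.2523]
orientation: [-0.0, -0.09, 0.996, 0.001]
wrist_force: [-0.4, 1.2, -0.2]
finger_gap: 0.0509
2377 (array([ 480.9, -397.6]), array([62. , 27.4]), 10.4)
t 39.2333 tcp [ 0.4804 -0.3962  0.253 ] jaw 100.33 gap 0.0511 q6 -57.0 F [ 0.5  0.3 -0.9]
 turn units 0.21  shift now-axes [-0.07 -0.03  1.77]  after-turn axes [-0.07 -0.03  1.77]
```

```bash
python3 -m crank '[[[-0.08,-0.04,0.5],0,-0.2],[[0,0,0.5],0,-0.2],[[0,0,0.4],0,-0.2],[[0,0,0.25],0,-0.2],[[0,0,0.12],0,-0.2]]' 60
python3 -m crank '[[[0,0,0],0,-0.2],[[0,0,0],0,-0.2],[[0,0,0],0,1],[[0,0,0],0,1],[[0,0,0],0,1]]'
python3 -m crank '[[[0,0,0],0,1],[[0,0,0],0,1]]'
python3 -m crank '[[[0,0,-0.3],0,1],[[0,0,-0.8],0,1],[[0,0,-0.8],0,1],[[0,0,-0.4],0,1],[[0,0,0],0,1]]'
python3 -c "
from go import *
go(.4614,.0998,.25,85.25)"
```

```text
clock: 39.65
tcp_pos: [0.4836, -0.3964, 0.1813]
orientation: [-0.001, -0.09, 0.996, 0.001]
wrist_force: [0.4, 0.1, 0.1]
finger_gap: 0.0512
clock: 40.07
tcp_pos: [0.4841, -0.3984, 0.1838]
orientation: [0.001, -0.09, 0.996, -0.001]
wrist_force: [1.6, -0.0, 8.9]
finger_gap: 0.0266
clock: 40.23
tcp_pos: [0.4841, -0.3985, 0.1838]
orientation: [0.001, -0.09, 0.996, -0.001]
wrist_force: [-0.4, 0.3, 6.2]
finger_gap: 0.0264
clock: 40.65
tcp_pos: [0.4847, -0.3991, 0.2799]
orientation: [0.003, -0.09, 0.996, -0.003]
wrist_force: [0.4, -0.3, -0.9]
finger_gap: 0.0265
t 40.65 tcp [ 0.4847 -0.3991  0.2799] jaw 100.28 gap 0.0265 q6 -57.0 F [ 0.4 -0.3 -0.9]
 turn units 3.01  shift now-axes [-1.65 12.38  0.67]  after-turn axes [ 1.62 12.39  0.67]
```

```bash
python3 -m crank '[[[0,0,0],1,1],[[0,0,0],1,1],[[0,0,0],1,1],[[0.12,0.5,0],0,1],[[0.12,0.8,0],0,1]]' >/dev/null
python3 -m crank '[[[0.12,0.9,0],0,1],[[0.12,0.9,0],0,1],[[0.12,0.9,0],0,1],[[0.12,0.9,0],0,1],[[0.12,0.9,0],0,1]]' >/dev/null
python3 -m crank '[[[0.12,0.9,0],0,1],[[0.12,0.9,0],0,1],[[0.12,0.9,0],0,1],[[0.12,0.9,0],0,1],[[0.12,0.9,0],0,1]]' >/dev/null
python3 -m crank '[[[0.12,0.9,0],0,1],[[0.06,0.79,0.2],0,1],[[0,0.4,0.3],0,1],[[0,0,0.15],0,1],[[0,0,0],0,1]]' 
python3 -m crank '[[[0,0,0],0,1],[[0,0,0],0,1]]'
python3 -c "
from go import *
go(.4614,.0998,.201,85.25)"
```

```text
clock: 42.32
tcp_pos: [0.4585, 0.102, 0.2466]
orientation: [-0.002, 0.04, 0.999, -0.0]
wrist_force: [-0.2, 0.4, -0.4]
finger_gap: 0.0266
clock: 42.48
tcp_pos: [0.4598, 0.1004, 0.2484]
orientation: [-0.0, 0.042, 0.999, -0.0]
wrist_force: [0.4, 0.9, -0.2]
finger_gap: 0.0267
t 42.4833 tcp [0.4598 0.1004 0.2484] jaw 85.2 gap 0.0267 q6 7.0 F [ 0.4  0.9 -0.2]
 turn units -0.01  shift now-axes [-0.04 -0.01  1.19]  after-turn axes [-0.04 -0.01  1.19]
```

```bash
python3 -m crank '[[[-0.04,-0.01,0.4],0,1],[[0,0,0.4],0,1],[[0,0,0.25],0,1],[[0,0,0.12],0,1],[[0,0,0],0,1]]'
python3 -m crank '[[[0,0,0],0,1],[[-0.25,0,0],0,1],[[-0.25,0,0],0,1],[[-0.25,0,0],0,1],[[-0.25,0,0],0,1]]'
python3 -m crank '[[[-0.2,0,0],0,1],[[-0.2,0,0],0,1],[[-0.2,0,0],0,1],[[-0.2,0,0],0,1],[[0,0,0],0,1]]'
python3 -m crank '[[[-0.1,0,0],0,1],[[-0.1,0,0],0,1],[[0,0,0],0,1]]'
python3 -c "
from go import *
go(.5441,.093,.200,85.25)"
```

```text
clock: 42.9
tcp_pos: [0.4611, 0.0998, 0.2009]
orientation: [-0.001, 0.042, 0.999, -0.0]
wrist_force: [-0.0, -0.3, -0.3]
finger_gap: 0.0267
clock: 43.32
tcp_pos: [0.5031, 0.0974, 0.2022]
orientation: [0.001, 0.041, 0.999, 0.0]
wrist_force: [1.0, 0.9, -0.3]
finger_gap: 0.0265
clock: 43.73
tcp_pos: [0.5349, 0.0947, 0.2016]
orientation: [0.001, 0.041, 0.999, 0.0]
wrist_force: [-0.5, -0.2, -0.8]
finger_gap: 0.0265
clock: 43.98
tcp_pos: [0.5416, 0.0942, 0.2016]
orientation: [0.0, 0.041, 0.999, 0.0]
wrist_force: [0.3, -0.7, 0.5]
finger_gap: 0.0268
t 43.9833 tcp [0.5416 0.0942 0.2016] jaw 85.28 gap 0.0268 q6 6.0 F [ 0.3 -0.7  0.5]
 turn units 0.01  shift now-axes [-0.06 -0.02  0.04]  after-turn axes [-0.06 -0.02  0.04]
```

```bash
python3 -m crank '[[[-0.06,0,0.05],0,1],[[-0.05,0,0],0,1],[[0,0,0],0,1]]'
python3 -m crank '[[[-0.05,0,0],0,1],[[0,0,0],0,1]]'
python3 -m crank '[[[-0.05,0,0],0,1],[[-0.03,0,0],0,1],[[0,0,0],0,1]]'
```

```text
clock: 44.23
tcp_pos: [0.5445, 0.094, 0.1998]
orientation: [-0.001, 0.041, 0.999, 0.0]
wrist_force: [-5.1, 0.1, 5.9]
finger_gap: 0.0268
clock: 44.4
tcp_pos: [0.545, 0.094, 0.1997]
orientation: [-0.003, 0.041, 0.999, 0.0]
wrist_force: [-8.8, 0.8, 11.0]
finger_gap: 0.0265
clock: 44.65
tcp_pos: [0.546, 0.0939, 0.1997]
orientation: [-0.006, 0.041, 0.999, 0.0]
wrist_force: [-17.9, 0.6, 19.5]
finger_gap: 0.0266
```

Home. I release, lift, and swing back to the right to clear the view.

```bash
python3 -m crank '[[[0,0,0],0,0],[[0,0,0],0,0],[[0,0,0],0,0],[[0,0,-0.3],0,0],[[0,0,-0.6],0,0]]' >/dev/null
python3 -m crank '[[[0,0,-0.8],0,0],[[0,0,-0.8],0,0],[[0.5,0,-0.5],0,0],[[0.3,-0.8,0],0,0],[[0.3,-0.9,0],0,0]]' >/dev/null
python3 -m crank '[[[0.3,-0.9,0],0,0],[[0.3,-0.9,0],0,0],[[0.3,-0.9,0],0,0],[[0.2,-0.9,0],0,0],[[0,-0.9,0],0,0]]' >/dev/null
python3 -m crank '[[[0,-0.5,0],0,0],[[0,0,0],0,0],[[0,0,0],0,0]]'
python3 - <<'E'
from m import *
xb=np.array([np.cos(.083),-np.sin(.083)]);yb=np.array([-xb[1],xb[0]])
fm=np.array([.5783,.1187])-.005*xb+.0555*yb
d=snap("top");np.savez("/tmp/t9",**d);e=snap("scene");np.savez("/tmp/s9",**e)
W=world(d);f=(W[...,:2]-fm)@np.c_[xb,yb];z=W[...,2];ok=d["depth"]>.3
fl=ok&(z>.07)&(z<.09)&(abs(f[...,0])<.02)&(abs(f[...,1])<.14)
print("flange",line(W[fl])[0]-fm, np.percentile(f[fl],[1,50,99],axis=0))
for y in(-.084,-.028,.028,.084):
    m=ok&(abs(z-.044)<.004)&(abs(f[...,1]-y)<.018)&(f[...,0]<-.003)&(f[...,0]>-.12)
    print(y,m.sum(),np.percentile(f[m],[2,98],axis=0).round(4),rect(W[m]))
k=ok&(z>.06)&(z<.085)&(abs(f[...,0]-.065)<.04)&(f[...,1]<-.08)&(f[...,1]>-.18);print("knob",rect(W[k]))
a=cv2.resize(d["frame"][105:215,80:270],None,fx=4.1,fy=4.1,interpolation=cv2.INTER_CUBIC)[:,:780]
save(a,"t9.png");save(e["frame"][150:384,150:430],"s9.png",2.5)
E
```

```text
clock: 46.15
tcp_pos: [0.4409, -0.1676, 0.3195]
orientation: [0.0, 0.043, 0.999, 0.0]
wrist_force: [0.9, 0.1, 0.1]
finger_gap: 0.043
flange [ 0.00480915 -0.00327721] [[ 0.00021096 -0.11443688]
 [ 0.0050751  -0.00402436]
 [ 0.01032727  0.11037205]]
-0.084 290 [[-0.0793 -0.0966]
 [-0.004  -0.0696]] (array([527.7,  95.7]), array([28.6, 81. ]), 85.3)
-0.028 275 [[-0.0678 -0.0403]
 [-0.0045 -0.0138]] (array([534.1, 151.7]), array([28.9, 77.1]), 83.7)
0.028 294 [[-0.0753  0.0148]
 [-0.0043  0.0423]] (array([537.9, 206.4]), array([29. , 79.1]), 84.9)
0.084 292 [[-0.0806  0.0707]
 [-0.0041  0.0977]] (array([540.7, 262.4]), array([28.9, 82.9]), 85.5)
knob (array([634.1,  62.9]), array([59.4, 13.9]), 37.8)
```

View pics/s9.png

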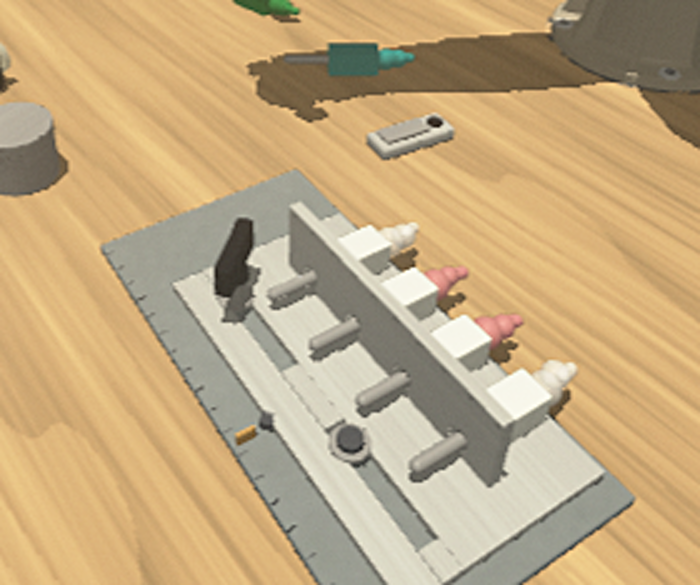

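View pics/t9.png

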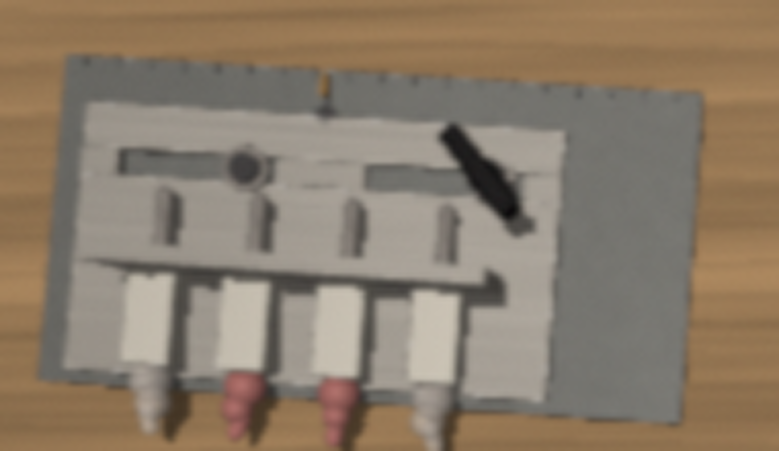

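```bash
python3 -c "
from workcell import env
print(env.hand_in())"
```

```text
the job is handed in; nothing more can be done
None
```

I did the whole job in the order asked and handed it in at about 46 s of robot time. The hand-in gives no verdict, so these are my own last checks.

- **Bracket:** I slid it about 54 mm. In the last images the pointer is about 1 mm short of the brass mark, against the 4 mm allowed. The individual measurements along the way disagreed by 1 to 2 mm.
- **Clamp knob:** I turned it clockwise to the stop. The torque rose to about 1.6 N m there, and the bar's angle in the last picture gives 2.40 rad.
- **Holders:** all four were present. Each is in its own eyelet, pressed against the flange with 15 to 19 N and then released. The last views show four rods through the flange at −84, −28, 28 and 84 mm, with the grips up against it. I did not measure the last few millimetres at the flange face directly; contact there is judged from the push force.
- **Knocked holder:** one was pushed aside during the run. I measured it again and placed it normally. I saw no grip slip.
- **Left alone:** I did not touch the otoscope head, tip tin, streamer clip, or the green and turquoise look-alikes. I viewed 13 pictures.

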